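# Register a cake board in the decorating jig

### The arm

A 6-joint arm with a two-finger parallel gripper is mounted at the origin on the work surface. World frame = base frame: x ahead of the robot, y to its left, z up, the work surface at z = 0. Lengths are in m, angles in rad, forces in N, time in s.
With the tool pointing down it reaches from about 0.3 to 0.875 m from the base axis. Payload 6.4 kg.
Tool frame: the origin (TCP) lies midway between the tips of the shut fingers; the grasp point (between the pads) lies 19 mm behind it; x points along the fingers, y is the direction in which the jaws open and shut, and the axes are right-handed (so a half turn about x gives the same grasp; the last joint's range is limited). The gripper opens to 85 mm and grips with 20 to 120 N. Pads are 22 mm wide; open, the fingers measure 114 mm over their backs; the gripper's body (76 mm by 85 mm) begins 54 mm behind the grasp point. The pads swing forward as they close: fully open they stand 13 mm farther back than shut.
Start: joints at [-0.206, 0.181, 1.607, -0, 1.354, -0.206], TCP at [0.575, 0, 0.231] pointing down, gripper open.
Joint ranges: [-2.99, 2.99], [-0.89, 2.07], [0.3, 2.58], [-1.14, 4.28], [0, 2.63], [-3.12, 3.12]. Speed limits (rad/s): [2.57, 2.57, 3.01, 3.14, 3.14, 3.14].

### API

Orientations are given as a unit quaternion [w, x, y, z].
In Python, from cell import observe, viewer, order gives the robot as it stands.
- The arm moves only by the tool drive_tool, never from a script. Its argument "increments" is a list of rows, each an object of numbers: "tx", "ty", "tz": the shift along the tool's x, y, z in mm; "ax", "ay", "az": the turn, a rotation vector about the tool's x, y, z in rad; "claw": the gripper's target within -1 to 1 (fully open at 1, half-way at 0, shut at -1). A call has 1 to 5 rows; each row is the pose to reach, as a shift and turn from the pose measured when the call began, along the tool's axes at that moment; what a row does not reach only later rows make up. A row lasts 1/8 s, in which the tool goes at most 62.5 mm and 10.7 degrees, less where a joint would pass 70% of its speed; a pose out of reach is approached as far as the arm can. A call with a gripper value outside its range is refused whole. The fingers move at their own pace and stop on an object; "newtons" is the grip in N (left out, the last holds). Time passes only in rows, so rows that repeat a pose let the fingers close. It gives the time, the measured TCP pose, the force and the opening at its end, in the units of the state.
- observe(): the state, without advancing time (a new reading comes with each control period).
- viewer.read_camera(name): name is "scene" or "side" or "wrist"; returns the picture (400x640x3 uint8, red, green, blue); there is no depth.
- viewer.calibration(name): a dict with "K" (3x3 intrinsics, pixels), "R" (3x3) and "t" (3): a world point X has camera coordinates R X + t. Camera axes: x right, y down, z forward; pixel columns grow to the right and rows downward; lengths in m; the calibration is good to about 2 mm. The wrist camera is an equidistant fisheye: a pixel r from the principal point sees the ray r / f radians off the axis. A picture is of the moment at which its call begins: read the wrist's pose just before it. calibration takes no time and is no camera call; for the wrist camera it gives the pose at the moment of the call.
- order.sign_off(): hands the job in, once; it reports no verdict.
The state is a dict: "clock": time; "joint_positions": joint angles; "qd": joint speeds; "effort": joint torques, N m; "position": TCP position; "eef_rot": TCP orientation; "contact_force": force on the tool from outside, world axes, zero at the start; "moment": the same for the moment, N m; "grip_width": finger opening in m.
Only numpy, scipy, OpenCV 4.12 (cv2) and the standard library are available. Lean on these libraries where they do the work, as an engineer would, in place of code of your own. Each camera call takes 0.05 s, during which the arm holds its last target.

### The job

Slide the white cake board flat along the counter out of its bay and into the decorating jig until it is fully home against the jig's end stop, then push the orange hold-down flap all the way down onto it. The board is too wide and thin to pick up, so drag it along by pressing on its top, not so hard that it dents, and never lift it off the counter. Leave the brown board where it is.

Things in the scene. Friction and masses are not known exactly. Their poses are not given: they have to be found in the camera images.
- white_board: White hardboard cake board to be moved: plate 90 mm wide (x), 120 mm long (y), 4 mm thick, 65 to 125 g, loose on the counter in either bay of the fence; too wide and thin to pick up. Origin at the centre of its underside. Fingertips grip it better than the counter does: pressing its top with 10 to 20 N, two tips spread, carries it along. A press or knock over 80 N dents it, so touch down slowly.
- brown_board: A brown cake board of the same size in the other bay; it stays there. Origin at the centre of its underside.
- fence: Fixed steel fence, two bays side by side along its x, open only towards +y. Rails 12 mm high, 8 mm thick; bays 96 mm wide, centred at x = -52 and +52 mm; back wall's inner face at y = -62, open ends at y = +62 mm. No floor: boards lie on the counter, mid-bay, so no finger fits behind or beside them. Origin on the counter between the bays.
- jig: Fixed U-shaped aluminium jig, rails and end stop 10 mm high. A board enters along its +y, length along y, either end first. Origin on the counter at the centre of a fully home board: stop face at y = +60 mm, rails' inner faces at x = -48 and +48 mm (3 mm play a side) from y = -60 to +60; flared lead-in rails widen the mouth to about 130 mm at y = -103.
- flap (a joint): Orange hold-down flap, 60 mm wide, 50 long, 5 thick, stiff hinge along the jig's x at y = +72 mm, 16 mm above the counter. 0 = down flat over the end of the board, its rubber foot just on it; positive (rad) = raised, swinging up towards the jig's +y. Starts at 0.8 to 1.1, its free end up to 65 mm high; stays where left; 2 to 6 N down on it folds it.
- flap_end (a point): Point on the flap's upper face, 42 mm from the hinge axis and 8 mm from its free end, mid-width; 18.5 mm above the counter when the flap is down.
Not all that is in view belongs to the job. There is more than one size of the white_board; the job needs the largest. There is more than one size of the jig; the job needs the larger.

How it is judged:
By the outcome, as a careful person would: the job done as asked, in the order asked, and still so for the second after the job is handed in, with the robot touching nothing.
It also fails if it takes over 72 s, if anything falls off the work surface, if the arm or the gripper's body presses on something with over 40 N, if the wrist force passes 120 N, or if a joint passes its speed limit or range.

## Working session

There is one attempt and no reset: what is moved stays moved. The work goes in short steps, Python scripts to look and compute and a tool call to move; the robot and the scene stay as the last step left them, time stands still between calls to the robot, and variables do not carry over. Pictures are saved under pics/ and viewed, and the job is handed in when it is done.

Besides the shell and the picture viewer there is one more tool, called after "Request:" as name(argument=value, ...) on one line, values as JSON. drive_tool: Moves the arm, as the interface text tells. Its arguments: {"type":"object","properties":{"increments":{"type":"array","items":{"type":"object","properties":{"tx":{"type":"number"},"ty":{"type":"number"},"tz":{"type":"number"},"ax":{"type":"number"},"ay":{"type":"number"},"az":{"type":"number"},"claw":{"type":"number"}}}},"newtons":{"type":"number"}},"required":["increments"]}

```bash
ls; mkdir -p pics; python3 - <<'E'
from cell import observe, viewer, order
import cv2
print(observe())
for n in ("scene","side","wrist"):
    im=viewer.read_camera(n); cv2.imwrite(f"pics/{n}0.png",im[:,:,::-1])
    c=viewer.calibration(n); print(n,c)
E
```

```text
pics
{'clock': 0.0, 'joint_positions': array([-2.06327093e-01,  1.81575922e-01,  1.60804602e+00,  2.34438297e-05,
        1.35380607e+00, -2.06318010e-01]), 'qd': array([-0.00027246, -0.00205239,  0.00099745,  0.0002701 ,  0.00101363,
        0.00073975]), 'effort': array([ 3.41415571e-04, -4.44869328e+01, -3.51340663e+01, -2.51131587e-04,
        9.11703974e-03,  3.43231875e-05]), 'position': array([5.74425050e-01, 1.29725955e-04, 2.30346185e-01]), 'eef_rot': array([ 0.49944872,  0.49965499,  0.50054378, -0.50035166]), 'contact_force': array([-0.28732875, -1.06720187, -0.04557879]), 'moment': array([-0.03920858, -0.05703782, -0.00621772]), 'grip_width': 0.08512901598776533}
scene {'K': array([[379.29348072,   0.        , 317.7419198 ],
       [  0.        , 379.29348072, 200.82440565],
       [  0.        ,   0.        ,   1.        ]]), 'R': array([[-0.67675524,  0.73593202,  0.0201594 ],
       [ 0.4287863 ,  0.41627065, -0.80178617],
       [-0.59845188, -0.53396892, -0.59727091]]), 't': array([ 0.35822138, -0.14813783,  1.18674177])}
side {'K': array([[423.66418536,   0.        , 321.27733463],
       [  0.        , 423.66418536, 196.51049608],
       [  0.        ,   0.        ,   1.        ]]), 'R': array([[ 0.74772532, -0.6637469 , -0.01862534],
       [-0.40672751, -0.43565503, -0.80298034],
       [ 0.52486149,  0.60798417, -0.59571442]]), 't': array([-0.37598747,  0.22504522,  0.9570411 ])}
wrist {'K': array([[309.70691629,   0.        , 318.75360885],
       [  0.        , 309.70691629, 203.8287342 ],
       [  0.        ,   0.        ,   1.        ]]), 'R': array([[ 9.99997832e-01, -4.28124954e-04, -2.03805894e-03],
       [ 1.94512716e-04, -9.55161273e-01,  2.96085976e-01],
       [-2.07343676e-03, -2.96085730e-01, -9.55159118e-01]]), 't': array([-0.57439812, -0.03948043,  0.3806393 ])}
```

View pics/scene0.png

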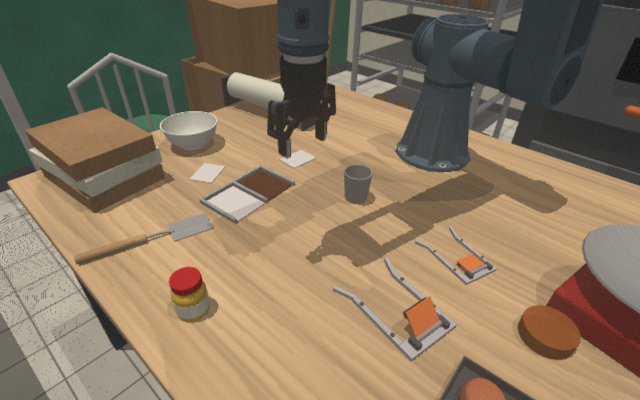

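View pics/side0.png

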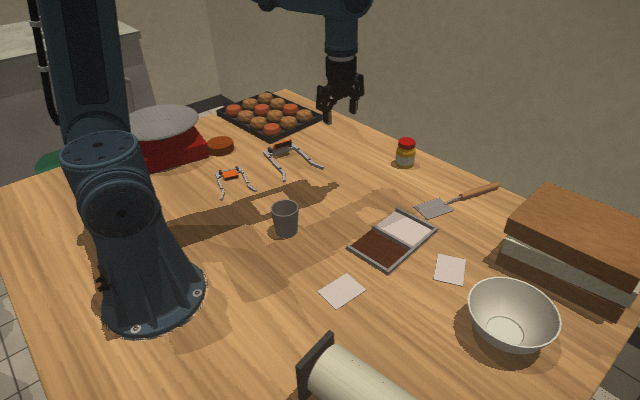

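View pics/wrist0.png

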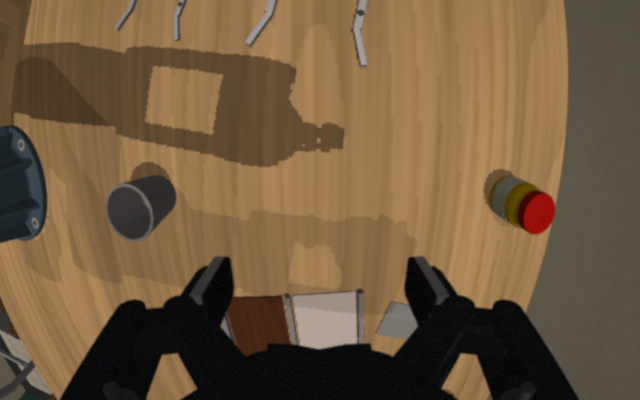

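```bash
cat > h.py <<'E'
import numpy as np, cv2
from cell import observe, viewer, order
from scipy.spatial.transform import Rotation as Ro
def rays(cal,px,fish):
    K,R,t=cal["K"],cal["R"],cal["t"]; px=np.atleast_2d(np.array(px,float))
    u=(px-K[:2,2])/K[0,0]
    if fish:
        r=np.linalg.norm(u,axis=1,keepdims=True); d=np.hstack([np.sin(r)*u/np.maximum(r,1e-9),np.cos(r)])
    else:
        d=np.hstack([u,np.ones((len(u),1))])
    return -R.T@t, d@R
def onz(cal,px,z,fish=False):
    C,D=rays(cal,px,fish); return C+D*((z-C[2])/D[:,2])[:,None]
def pose():
    s=observe(); q=s["eef_rot"]; return s, Ro.from_quat([q[1],q[2],q[3],q[0]]).as_matrix()
E
python3 - <<'E'
from h import *
np.set_printoptions(precision=4,suppress=True)
c=viewer.calibration("scene")
print("board corners",onz(c,[[204,198],[232,182],[270,203],[238,220],[248,168],[295,182]],0.005)) 
print("jig stop/rails",onz(c,[[413,354],[454,323],[335,290],[387,260]],0.01))
cw=viewer.calibration("wrist")
print("wrist C",-cw["R"].T@cw["t"])
print(onz(cw,[[292,294],[357,292],[364,350],[365,64],[249,42]],0.004,True))
s,R=pose();print(R)
E
python3 - <<'E'
import cv2
im=cv2.imread('pics/scene0.png')
a=cv2.resize(im[230:370,320:480],None,fx=5,fy=4.2)
cv2.imwrite('pics/j0.png',cv2.resize(im[230:370,320:480],None,fx=4,fy=4,interpolation=cv2.INTER_CUBIC))
cv2.imwrite('pics/b0.png',cv2.resize(im[140:240,180:320],None,fx=5,fy=5,interpolation=cv2.INTER_CUBIC))
E
```

```text
board corners [[ 0.6305 -0.3013  0.005 ]
 [ 0.5363 -0.3095  0.005 ]
 [ 0.5278 -0.165   0.005 ]
 [ 0.6251 -0.1691  0.005 ]
 [ 0.4606 -0.3349  0.005 ]
 [ 0.4172 -0.1875  0.005 ]]
jig stop/rails [[0.6439 0.3185 0.01  ]
 [0.5412 0.3402 0.01  ]
 [0.6305 0.1379 0.01  ]
 [0.494  0.165  0.01  ]]
wrist C [0.5752 0.0747 0.3741]
[[ 0.5362 -0.1744  0.004 ]
 [ 0.6287 -0.1712  0.004 ]
 [ 0.6477 -0.2882  0.004 ]
 [ 0.6289  0.1322  0.004 ]
 [ 0.4915  0.1617  0.004 ]]
[[-0.0013  1.      0.    ]
 [ 0.0003  0.     -1.    ]
 [-1.     -0.0013 -0.0003]]
```

View pics/j0.png

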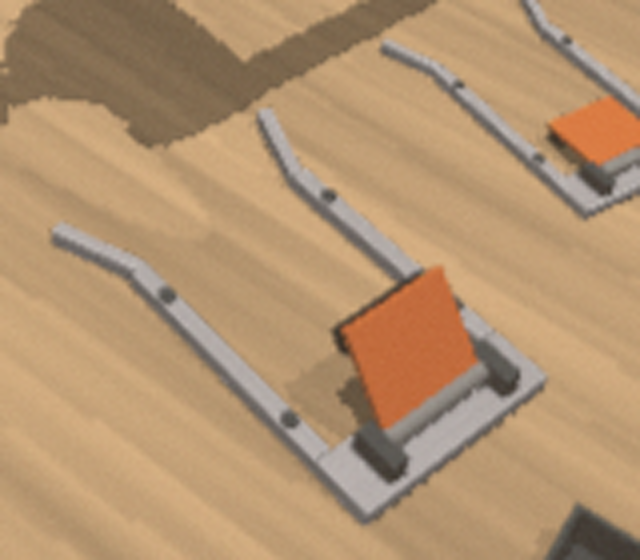

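View pics/b0.png

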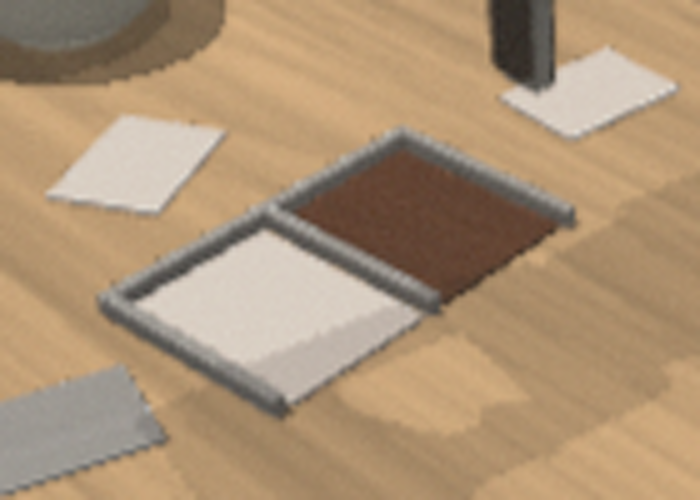

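Request:
drive_tool(increments=[{"tz": 60}, {"tz": 120}, {"tz": 180}, {"tz": 240}, {"tz": 280}])

```text
invalid input
```

Request:
drive_tool(increments=[{"tz": 40}, {"tz": 40}])

```text
invalid input
```

```bash
python3 - <<'E'
from h import *
import json
s,R=pose();c=viewer.calibration("wrist")
im=viewer.read_camera("wrist"); cv2.imwrite("pics/wf.png",im[:,:,::-1])
json.dump({k:np.array(v).tolist() for k,v in c.items()},open("wf.json","w"))
print(s["clock"],s["position"],s["qd"],-c["R"].T@c["t"])
E
```

```text
0.15 [5.74585716e-01 1.34950340e-04 2.30594449e-01] [ 0.00043543 -0.00367977 -0.00365496 -0.00106235  0.00079506 -0.00019699] [0.57519378 0.07474578 0.37409004]
```

View pics/wf.png

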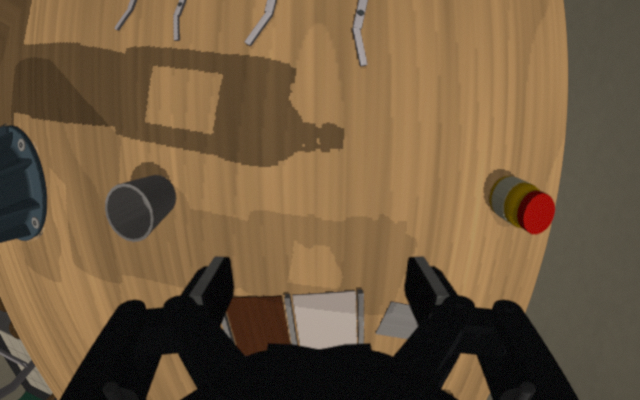

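Request:
drive_tool(increments=[{"tx": 0, "ty": 0, "tz": 60, "ax": 0, "ay": 0, "az": 0, "claw": 0.2}, {"tx": 0, "ty": 0, "tz": 120, "ax": 0, "ay": 0, "az": 0, "claw": 0.2}, {"tx": 0, "ty": 0, "tz": 180, "ax": 0, "ay": 0, "az": 0, "claw": 0.2}, {"tx": 0, "ty": 0, "tz": 240, "ax": 0, "ay": 0, "az": 0, "claw": 0.2}, {"tx": 0, "ty": 0, "tz": 300, "ax": 0, "ay": 0, "az": 0, "claw": 0.2}], newtons=40)

```text
clock: 0.82
position: [0.5744, -0.3018, 0.2305]
eef_rot: [0.5, 0.5, 0.5, -0.5]
contact_force: [2.0, 0.6, 0.4]
grip_width: 0.0511
```

Request:
drive_tool(increments=[{"tx": 0, "ty": 0, "tz": 40, "ax": 0, "ay": 0, "az": 0, "claw": 0.2}, {"tx": 0, "ty": 0, "tz": 40, "ax": 0, "ay": 0, "az": 0, "claw": 0.2}])

```text
clock: 1.08
position: [0.5733, -0.345, 0.2296]
eef_rot: [-0.498, -0.501, -0.5, 0.501]
contact_force: [0.6, 0.6, 0.6]
grip_width: 0.0513
```

```bash
python3 - <<'E'
from h import *
import json
s,R=pose();c=viewer.calibration("wrist")
im=viewer.read_camera("wrist"); cv2.imwrite("pics/wf1.png",im[:,:,::-1])
json.dump({k:np.array(v).tolist() for k,v in c.items()},open("wf.json","w"))
print(s["clock"],s["position"],s["qd"],-c["R"].T@c["t"])
E
```

```text
1.075 [ 0.57334505 -0.34504498  0.22961802] [ 0.05474177 -0.02915051  0.0427464   0.02325434  0.01129879  0.02175561] [ 0.57434771 -0.27041787  0.37310383]
```

View pics/wf1.png

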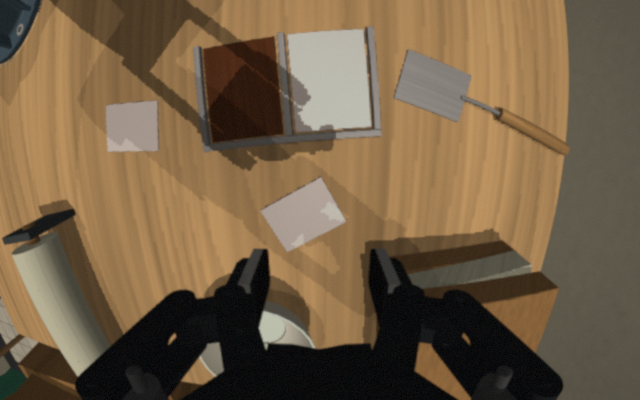

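```bash
python3 - <<'E'
from h import *
import json
np.set_printoptions(precision=4,suppress=True)
c={k:np.array(v) for k,v in json.load(open("wf.json")).items()}
im=cv2.imread("pics/wf1.png")
hsv=cv2.cvtColor(im,cv2.COLOR_BGR2HSV)
m=np.zeros(im.shape[:2],np.uint8)
sub=hsv[20:145,282:378]
mm=((sub[...,1]<40)&(sub[...,2]>150)).astype(np.uint8)*255
m[20:145,282:378]=mm
# fill shadow by hull
cs,_=cv2.findContours(m,cv2.RETR_EXTERNAL,cv2.CHAIN_APPROX_NONE); k=max(cs,key=cv2.contourArea)
print(cv2.contourArea(k))
P=onz(c,k[:,0,:],0.004,True)
r=cv2.minAreaRect((P[:,:2]*1000).astype(np.float32)); print(r); print(cv2.boxPoints(r))
cv2.imwrite("pics/wfz.png",cv2.resize(im[10:170,180:400],None,fx=3.6,fy=3.6,interpolation=cv2.INTER_CUBIC))
E
```

```text
6592.5
((585.9849853515625, -232.21302795410156), (89.48011016845703, 118.67029571533203), 4.393902778625488)
[[ 536.8306 -176.4799]
 [ 545.9222 -294.8015]
 [ 635.1394 -287.9461]
 [ 626.0477 -169.6246]]
```

View pics/wfz.png

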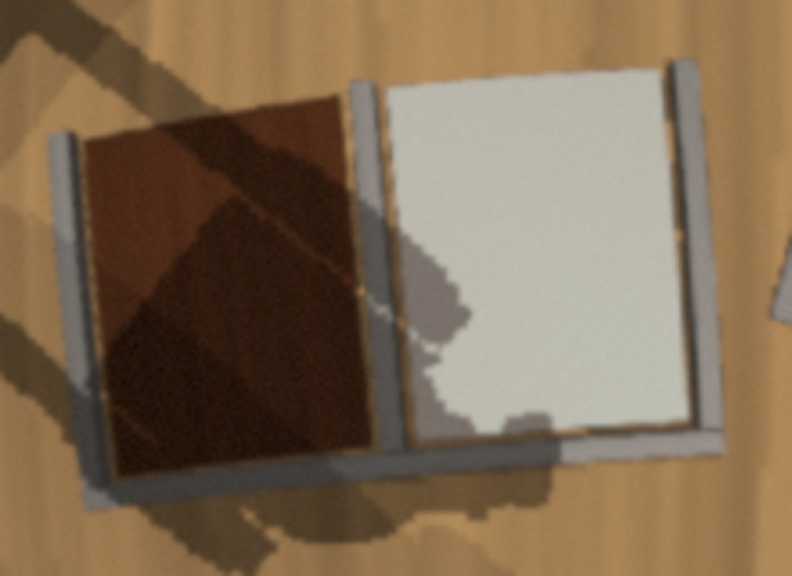

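Request:
drive_tool(increments=[{"tx": 0, "ty": 0, "tz": -60, "ax": 0, "ay": 0, "az": 0, "claw": 0.2}, {"tx": 0, "ty": 0, "tz": -120, "ax": 0, "ay": 0, "az": 0, "claw": 0.2}, {"tx": 0, "ty": 0, "tz": -180, "ax": 0, "ay": 0, "az": 0, "claw": 0.2}, {"tx": 0, "ty": 0, "tz": -240, "ax": 0, "ay": 0, "az": 0, "claw": 0.2}, {"tx": 0, "ty": 0, "tz": -300, "ax": 0, "ay": 0, "az": 0, "claw": 0.2}])

```text
clock: 1.75
position: [0.5736, -0.0393, 0.2302]
eef_rot: [0.499, 0.5, 0.501, -0.5]
contact_force: [0.4, -0.1, 0.5]
grip_width: 0.0513
```

Request:
drive_tool(increments=[{"tx": 0, "ty": 0, "tz": -60, "ax": 0, "ay": 0, "az": 0, "claw": 0.2}, {"tx": 0, "ty": 0, "tz": -120, "ax": 0, "ay": 0, "az": 0, "claw": 0.2}, {"tx": 0, "ty": 0, "tz": -150, "ax": 0, "ay": 0, "az": 0, "claw": 0.2}, {"tx": 0, "ty": 0, "tz": -150, "ax": 0, "ay": 0, "az": 0, "claw": 0.2}])

```text
clock: 2.25
position: [0.5725, 0.1145, 0.2306]
eef_rot: [0.5, 0.499, 0.502, -0.499]
contact_force: [-0.8, -0.8, 0.6]
grip_width: 0.051
```

```bash
python3 - <<'E'
from h import *
import json
s,R=pose();c=viewer.calibration("wrist")
im=viewer.read_camera("wrist"); cv2.imwrite("pics/wj1.png",im[:,:,::-1])
json.dump({k:np.array(v).tolist() for k,v in c.items()},open("wj.json","w"))
print(s["clock"],s["position"],s["qd"],-c["R"].T@c["t"])
E
```

```text
2.25 [0.5724611  0.11448374 0.23056283] [-0.05693975  0.00124432 -0.00126883 -0.0195597  -0.00319378 -0.02430568] [0.57281255 0.18881785 0.37421551]
```

View pics/wj1.png

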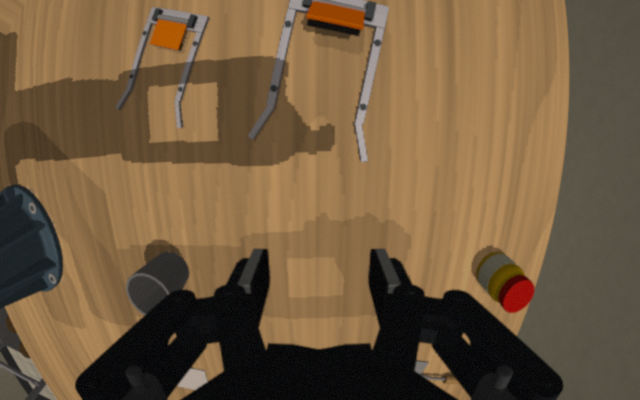

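Request:
drive_tool(increments=[{"tx": 0, "ty": 0, "tz": -50, "ax": 0, "ay": 0, "az": 0, "claw": 0.2}, {"tx": 0, "ty": 0, "tz": -80, "ax": 0, "ay": 0, "az": 0, "claw": 0.2}, {"tx": 0, "ty": 0, "tz": -80, "ax": 0, "ay": 0, "az": 0, "claw": 0.2}])

```text
clock: 2.68
position: [0.5721, 0.1937, 0.2306]
eef_rot: [0.5, 0.499, 0.502, -0.499]
contact_force: [0.4, -0.9, 0.5]
grip_width: 0.0512
```

```bash
python3 - <<'E'
from h import *
import json
s,R=pose();c=viewer.calibration("wrist")
im=viewer.read_camera("wrist"); cv2.imwrite("pics/wj2.png",im[:,:,::-1])
json.dump({k:np.array(v).tolist() for k,v in c.items()},open("wj.json","w"))
print(s["clock"],s["position"],s["qd"],-c["R"].T@c["t"])
cv2.imwrite("pics/wj2z.png",cv2.resize(im[20:220,230:430,::-1],None,fx=3,fy=3,interpolation=cv2.INTER_CUBIC))
E
```

```text
2.675 [0.57207504 0.19374054 0.23056785] [-0.04140335 -0.00570008  0.00927282 -0.01983681  0.00050858 -0.0212291 ] [0.57244465 0.26816012 0.37417444]
```

View pics/wj2z.png

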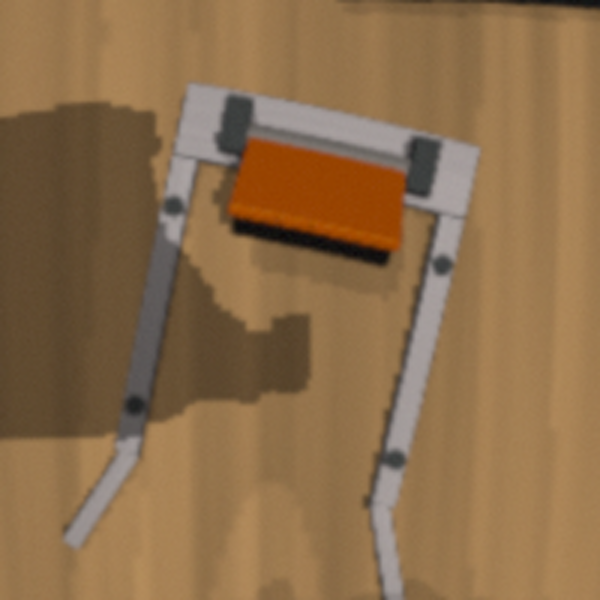

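```bash
python3 - <<'E'
from h import *
import json
np.set_printoptions(precision=4,suppress=True)
c={k:np.array(v) for k,v in json.load(open("wj.json")).items()}
z=np.array([[197,160],[143,455],[441,213],[375,503],[172,155],[467,217],[190,84],[480,148],[62,535],[403,598]],float)
P=onz(c,z/3+[230,20],0.010,True)[:,:2]
for n,p in zip("Lt Lb Rt Rb stopL stopR outL outR flareL flareR".split(),P): print(n,p)
L=P[0]-P[1];Rr=P[2]-P[3];print("rail dirs deg",np.degrees(np.arctan2(-L[0],L[1])),np.degrees(np.arctan2(-Rr[0],Rr[1])))
S=P[5]-P[4];O=P[7]-P[6];print("stop deg",np.degrees(np.arctan2(S[1],S[0])),np.degrees(np.arctan2(O[1],O[0])))
a=np.radians(np.mean([np.degrees(np.arctan2(-L[0],L[1])),np.degrees(np.arctan2(-Rr[0],Rr[1])),np.degrees(np.arctan2(S[1],S[0])),np.degrees(np.arctan2(O[1],O[0]))]))
ex=np.array([np.cos(a),np.sin(a)]);ey=np.array([-ex[1],ex[0]])
print("a",np.degrees(a)); Q=np.c_[P@ex,P@ey];print(Q)
xm=(Q[[0,1],0].mean()+Q[[2,3],0].mean())/2; ys=Q[[4,5],1].mean()
print("width",Q[[2,3],0].mean()-Q[[0,1],0].mean())
o=ex*xm+ey*(ys-.06);print("jig origin",o)
print("rear end", o-ey*.06,"flap_end down",o+ey*.03, "hinge",o+ey*.072)
# flap: visible orange upper corners: top (hinge) and free edge
c2=onz(c,np.array([[232,207],[398,242]])/3+[230,20],0.05,True);print("flap free edge@z.05",[( (p[:2]-o)@ex,(p[:2]-o)@ey) for p in c2])
b=np.radians(4.4);print("board yaw dir",-np.sin(b),np.cos(b))
E
```

```text
Lt [0.5445 0.3131]
Lb [0.5222 0.1962]
Rt [0.6391 0.2938]
Rb [0.6159 0.1767]
stopL [0.5349 0.3153]
stopR [0.6495 0.2928]
outL [0.5417 0.3439]
outR [0.6544 0.3209]
flareL [0.4871 0.1626]
flareR [0.6294 0.1358]
rail dirs deg -10.803073265600656 -11.20624096789728
stop deg -11.116369710226278 -11.525129776206265
a -11.162703429982619
[[0.4736 0.4126]
 [0.4744 0.2935]
 [0.5701 0.412 ]
 [0.57   0.2926]
 [0.4637 0.4129]
 [0.5805 0.413 ]
 [0.4648 0.4422]
 [0.5799 0.4415]
 [0.4464 0.2538]
 [0.5912 0.2551]]
width 0.09607335042887222
jig origin [0.5805 0.2452]
rear end [0.5688 0.1863] flap_end down [0.5863 0.2746] hinge [0.5944 0.3158]
flap free edge@z.05 [(np.float64(-0.029399404471114027), np.float64(0.04136237868511626)), (np.float64(0.028900444024112064), np.float64(0.04131877978309785))]
board yaw dir -0.07671902812681865 0.9970527522269202
```

```bash
cat >> h.py <<'E'
def inc(target,yaw):
    """target world xyz (m), desired yaw deg (tool y axis = rot_z(yaw)*world x, tool x down) -> mm, rotvec"""
    s,R=pose(); d=R.T@(np.array(target)-s["position"])*1000
    b=np.radians(yaw); ey=np.array([np.cos(b),np.sin(b),0]); ex=np.array([0,0,-1.]); Rt=np.c_[ex,ey,np.cross(ex,ey)]
    rv=Ro.from_matrix(R.T@Rt).as_rotvec()
    print("t",d.round(1),"a",rv.round(4),"| pos",s["position"].round(4),"yaw",np.degrees(np.arctan2(R[1,1],R[0,1])).round(2),"F",s["contact_force"].round(1),"clk",round(s["clock"],2),"w",round(s["grip_width"],4))
E
python3 -c "
from h import *
inc([.588,-.257,.10],4.4)"
```

```text
t [129.9  14.2 449.8] a [-0.0728 -0.0014  0.0023] | pos [0.5723 0.1926 0.2305] yaw 0.23 F [0.2 0.3 0.4] clk 2.73 w 0.051
```

Request:
drive_tool(increments=[{"tx": 0, "ty": 2, "tz": 60, "ax": -0.02, "ay": 0, "az": 0, "claw": 0}, {"tx": 0, "ty": 4, "tz": 120, "ax": -0.03, "ay": 0, "az": 0, "claw": 0}, {"tx": 10, "ty": 6, "tz": 180, "ax": -0.04, "ay": 0, "az": 0, "claw": 0}, {"tx": 30, "ty": 8, "tz": 235, "ax": -0.05, "ay": 0, "az": 0, "claw": 0}, {"tx": 50, "ty": 10, "tz": 285, "ax": -0.06, "ay": 0, "az": 0, "claw": 0}])

```text
clock: 3.35
position: [0.5825, -0.0963, 0.1799]
eef_rot: [0.515, 0.484, 0.516, -0.485]
contact_force: [-0.5, -0.6, -0.3]
grip_width: 0.0428
```

```bash
python3 -c "
from h import *
inc([.588,-.257,.05],4.4)"
```

```text
t [129.9  -4.2 160.8] a [-0.0151 -0.0006  0.0017] | pos [ 0.5825 -0.0963  0.1799] yaw 3.54 F [-0.5 -0.6 -0.3] clk 3.35 w 0.0428
```

Request:
drive_tool(increments=[{"tx": 20, "ty": -1, "tz": 55, "ax": -0.015, "ay": 0, "az": 0, "claw": 0}, {"tx": 50, "ty": -3, "tz": 105, "ax": -0.015, "ay": 0, "az": 0, "claw": 0}, {"tx": 80, "ty": -4, "tz": 145, "ax": -0.015, "ay": 0, "az": 0, "claw": 0}, {"tx": 115, "ty": -4, "tz": 161, "ax": -0.015, "ay": 0, "az": 0, "claw": 0}, {"tx": 130, "ty": -4, "tz": 161, "ax": -0.015, "ay": 0, "az": 0, "claw": 0}])

```text
clock: 3.98
position: [0.5858, -0.2591, 0.0475]
eef_rot: [0.516, 0.481, 0.52, -0.482]
contact_force: [-0.5, 0.9, -0.2]
grip_width: 0.0425
```

```bash
python3 -c "
from h import *
inc([.588,-.257,.004],4.4)
im=viewer.read_camera('scene');cv2.imwrite('pics/s2.png',cv2.resize(im[120:260,140:340,::-1],None,fx=4,fy=4,interpolation=cv2.INTER_CUBIC))
im=viewer.read_camera('side');cv2.imwrite('pics/s2b.png',cv2.resize(im[160:300,320:500,::-1],None,fx=4,fy=4,interpolation=cv2.INTER_CUBIC))
"
```

```text
t [43.5  2.6 -1.8] a [-0.004  -0.0025  0.0048] | pos [ 0.5858 -0.2591  0.0475] yaw 4.17 F [-0.5  0.9 -0.2] clk 3.98 w 0.0425
```

View pics/s2.png

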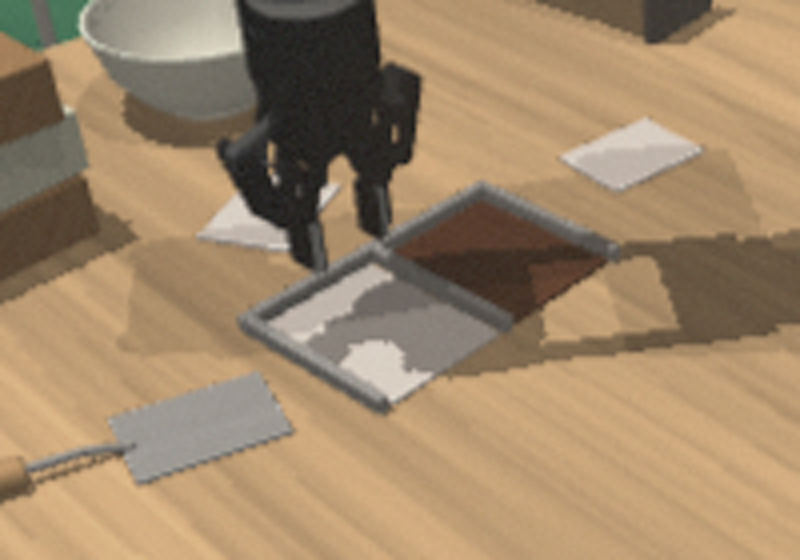

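View pics/s2b.png

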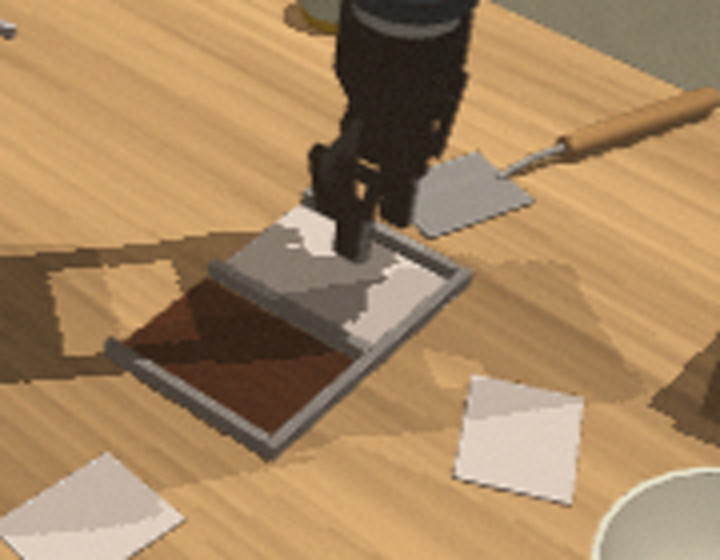

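Request:
drive_tool(increments=[{"tx": 15, "ty": 2, "tz": -2, "ax": 0, "ay": 0, "az": 0.004, "claw": 0}, {"tx": 25, "ty": 2, "tz": -2, "ax": 0, "ay": 0, "az": 0.004, "claw": 0}, {"tx": 32, "ty": 2, "tz": -2, "ax": 0, "ay": 0, "az": 0.004, "claw": 0}, {"tx": 35, "ty": 2, "tz": -2, "ax": 0, "ay": 0, "az": 0.004, "claw": 0}])

```text
clock: 4.58
position: [0.5879, -0.2541, 0.0125]
eef_rot: [0.517, 0.481, 0.52, -0.48]
contact_force: [0.3, 0.0, 0.5]
grip_width: 0.0426
```

Request:
drive_tool(increments=[{"tx": 1.5, "ty": 0, "tz": 0, "ax": 0, "ay": 0, "az": 0, "claw": 0}, {"tx": 3, "ty": 0, "tz": 0, "ax": 0, "ay": 0, "az": 0, "claw": 0}, {"tx": 4, "ty": 0, "tz": 0, "ax": 0, "ay": 0, "az": 0, "claw": 0}])

```text
clock: 4.95
position: [0.588, -0.2542, 0.0087]
eef_rot: [0.517, 0.481, 0.52, -0.48]
contact_force: [0.3, -0.6, 1.0]
grip_width: 0.0427
```

Request:
drive_tool(increments=[{"tx": 1, "ty": 0, "tz": 0, "ax": 0, "ay": 0, "az": 0, "claw": 0}, {"tx": 2, "ty": 0, "tz": 0, "ax": 0, "ay": 0, "az": 0, "claw": 0}])

```text
clock: 5.2
position: [0.5881, -0.2543, 0.0068]
eef_rot: [0.518, 0.481, 0.52, -0.48]
contact_force: [-0.6, -0.6, 0.1]
grip_width: 0.0425
```

Request:
drive_tool(increments=[{"tx": 1, "ty": 0, "tz": 0, "ax": 0, "ay": 0, "az": 0, "claw": 0}, {"tx": 2, "ty": 0, "tz": 0, "ax": 0, "ay": 0, "az": 0, "claw": 0}])

```text
clock: 5.45
position: [0.5881, -0.2543, 0.0047]
eef_rot: [0.518, 0.481, 0.52, -0.48]
contact_force: [-0.9, 0.1, -0.1]
grip_width: 0.0425
```

Request:
drive_tool(increments=[{"tx": 0.5, "ty": 0, "tz": 0, "ax": 0, "ay": 0, "az": 0, "claw": 0}, {"tx": 1, "ty": 0, "tz": 0, "ax": 0, "ay": 0, "az": 0, "claw": 0}])

```text
clock: 5.7
position: [0.5881, -0.2543, 0.0037]
eef_rot: [0.518, 0.481, 0.52, -0.48]
contact_force: [0.2, 0.1, 0.1]
grip_width: 0.0426
```

Request:
drive_tool(increments=[{"tx": 0.5, "ty": 0, "tz": 0, "ax": 0, "ay": 0, "az": 0, "claw": 0}, {"tx": 1, "ty": 0, "tz": 0, "ax": 0, "ay": 0, "az": 0, "claw": 0}])

```text
clock: 5.95
position: [0.5881, -0.2543, 0.0027]
eef_rot: [0.518, 0.481, 0.52, -0.48]
contact_force: [-0.5, 0.1, 0.0]
grip_width: 0.0426
```

Request:
drive_tool(increments=[{"tx": 0.5, "ty": 0, "tz": 0, "ax": 0, "ay": 0, "az": 0, "claw": 0}, {"tx": 1, "ty": 0, "tz": 0, "ax": 0, "ay": 0, "az": 0, "claw": 0}])

```text
clock: 6.2
position: [0.5884, -0.2544, 0.0022]
eef_rot: [0.518, 0.481, 0.519, -0.48]
contact_force: [-1.1, 1.5, 6.1]
grip_width: 0.0423
```

Request:
drive_tool(increments=[{"tx": 0.5, "ty": 0, "tz": 0, "ax": 0, "ay": 0, "az": 0, "claw": 0}, {"tx": 1, "ty": 0, "tz": 0, "ax": 0, "ay": 0, "az": 0, "claw": 0}])

```text
clock: 6.45
position: [0.589, -0.2548, 0.0022]
eef_rot: [0.518, 0.481, 0.519, -0.48]
contact_force: [-2.5, 1.4, 10.3]
grip_width: 0.0427
```

```bash
python3 -c "
from h import *
s,R=pose();print(R.round(4))
b=np.radians(4.4);p=s['position']+.05*np.array([-np.sin(b),np.cos(b),0]);p[2]-=.0015
inc(p,4.4)"
```

```text
[[ 4.000e-04  9.971e-01  7.600e-02]
 [ 1.900e-03  7.600e-02 -9.971e-01]
 [-1.000e+00  5.000e-04 -1.900e-03]]
t [  1.6  -0.  -50. ] a [-0.0007 -0.0019 -0.0005] | pos [ 0.589  -0.2548  0.0022] yaw 4.36 F [-2.5  1.4 10.3] clk 6.45 w 0.0427
```

Request:
drive_tool(increments=[{"tx": 1.5, "ty": 0, "tz": -4, "ax": 0, "ay": 0, "az": 0, "claw": 0}, {"tx": 1.5, "ty": 0, "tz": -11, "ax": 0, "ay": 0, "az": 0, "claw": 0}, {"tx": 1.5, "ty": 0, "tz": -20, "ax": 0, "ay": 0, "az": 0, "claw": 0}, {"tx": 1.5, "ty": 0, "tz": -29, "ax": 0, "ay": 0, "az": 0, "claw": 0}, {"tx": 1.5, "ty": 0, "tz": -36, "ax": 0, "ay": 0, "az": 0, "claw": 0}])

```text
clock: 7.08
position: [0.5874, -0.2199, 0.0022]
eef_rot: [0.52, 0.481, 0.518, -0.48]
contact_force: [0.6, -2.3, 7.4]
grip_width: 0.0424
```

```bash
python3 -c "
from h import *
b=np.radians(4.4);c=np.array([.586,-.232,0.0022-.0015])
inc(c+.13*np.array([-np.sin(b),np.cos(b),0])-[-.0019,.022,0],4.4)
im=viewer.read_camera('scene');cv2.imwrite('pics/s3.png',cv2.resize(im[120:260,140:340,::-1],None,fx=4,fy=4,interpolation=cv2.INTER_CUBIC))
"
```

```text
t [  1.4  -2.2 -96. ] a [-0.0005  0.0007 -0.0028] | pos [ 0.5874 -0.2199  0.0022] yaw 4.37 F [ 0.6 -2.3  7.4] clk 7.08 w 0.0424
```

View pics/s3.png

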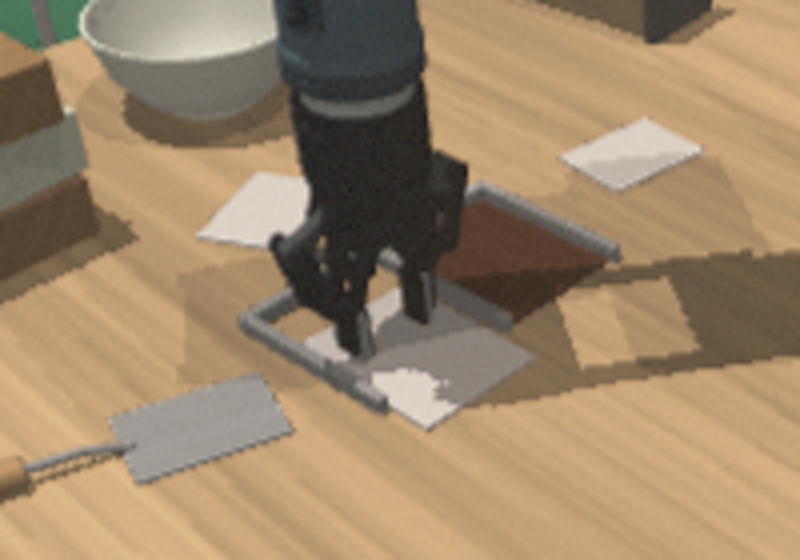

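Request:
drive_tool(increments=[{"tx": 2.2, "ty": -0.3, "tz": -5, "ax": 0, "ay": 0, "az": 0, "claw": 0}, {"tx": 2.2, "ty": -0.6, "tz": -14, "ax": 0, "ay": 0, "az": 0, "claw": 0}, {"tx": 2.2, "ty": -1, "tz": -25, "ax": 0, "ay": 0, "az": 0, "claw": 0}, {"tx": 2.2, "ty": -1.5, "tz": -36, "ax": 0, "ay": 0, "az": 0, "claw": 0}, {"tx": 2.2, "ty": -2, "tz": -48, "ax": 0, "ay": 0, "az": 0, "claw": 0}])

```text
clock: 7.75
position: [0.5838, -0.173, 0.0023]
eef_rot: [0.521, 0.481, 0.516, -0.48]
contact_force: [0.5, -1.7, 10.0]
grip_width: 0.0426
```

Request:
drive_tool(increments=[{"tx": 2, "ty": 0, "tz": -12, "ax": 0, "ay": 0, "az": 0, "claw": 0}, {"tx": 2, "ty": 0, "tz": -24, "ax": 0, "ay": 0, "az": 0, "claw": 0}, {"tx": 2, "ty": 0, "tz": -36, "ax": 0, "ay": 0, "az": 0, "claw": 0}, {"tx": 2, "ty": 0, "tz": -46, "ax": 0, "ay": 0, "az": 0, "claw": 0}, {"tx": 2, "ty": 0, "tz": -52, "ax": 0, "ay": 0, "az": 0, "claw": 0}])

```text
clock: 8.38
position: [0.5821, -0.1223, 0.0023]
eef_rot: [0.524, 0.481, 0.514, -0.479]
contact_force: [-0.8, -2.8, 11.7]
grip_width: 0.0428
```

```bash
python3 -c "
from h import *
inc([.58,-.11,.0022],4.4)
im=viewer.read_camera('scene');cv2.imwrite('pics/s4.png',im[:,:,::-1]);cv2.imwrite('pics/s4z.png',cv2.resize(im[140:300,180:380,::-1],None,fx=3.7,fy=3.7,interpolation=cv2.INTER_CUBIC))
"
```

```text
t [  0.   -1.1 -12.5] a [ 0.0004  0.0073 -0.0112] | pos [ 0.5821 -0.1223  0.0023] yaw 4.43 F [-0.8 -2.8 11.7] clk 8.38 w 0.0428
```

View pics/s4z.png

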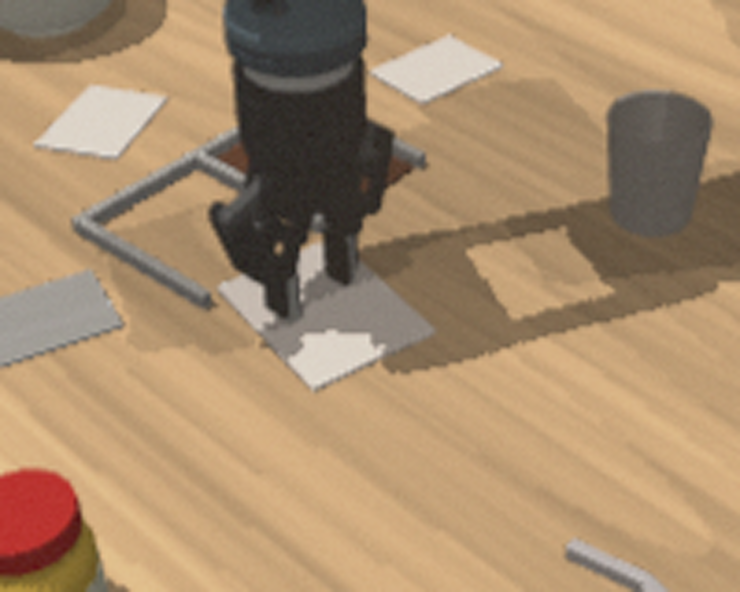

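```bash
python3 -c "
from h import *
c=viewer.calibration('scene')
z=np.array([[218,288],[315,389],[434,328]])/3.7+[180,140]
P=onz(c,z,.004)[:,:2];print(P)
d=P[1]-P[0];print('len',np.linalg.norm(d),'yaw',np.degrees(np.arctan2(-d[0],d[1])));e=P[1]-P[2];print(np.linalg.norm(e),np.degrees(np.arctan2(e[1],e[0])))
print('ctr',(P[0]+P[2])/2)
"
```

```text
[[ 0.61790707 -0.17506461]
 [ 0.63695248 -0.05837652]
 [ 0.54889883 -0.04661595]]
len 0.11823213322495976 yaw -9.269872916352046
0.0888355639890401 -7.607487220354257
ctr [ 0.58340295 -0.11084028]
```

```bash
python3 -c "
from h import *
import json
c=viewer.calibration('wrist');im=viewer.read_camera('wrist');json.dump({k:np.array(v).tolist() for k,v in c.items()},open('w5.json','w'))
cv2.imwrite('pics/w5.png',im[:,:,::-1])
im=viewer.read_camera('side');cv2.imwrite('pics/s5z.png',cv2.resize(im[140:300,320:500,::-1],None,fx=4,fy=4,interpolation=cv2.INTER_CUBIC))
"
```

```text
(no output)
```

View pics/w5.png

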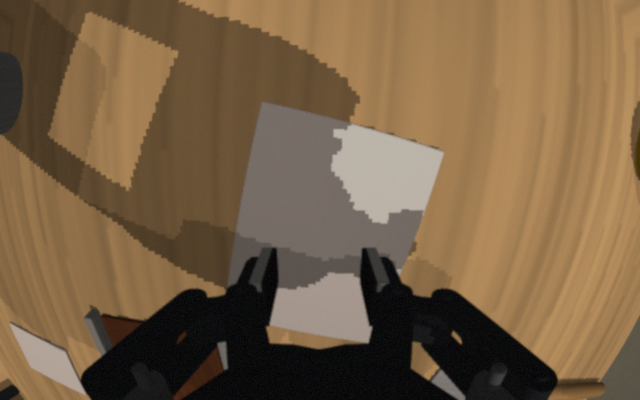

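View pics/s5z.png

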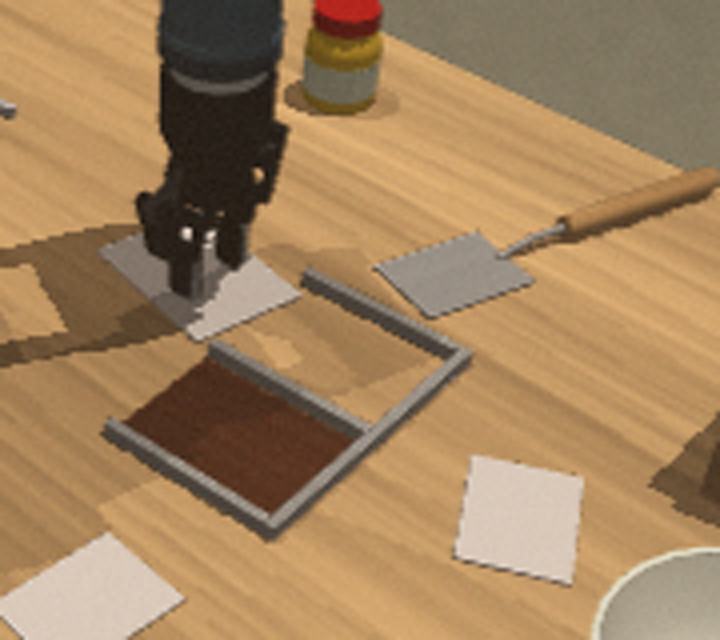

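```bash
python3 -c "
from h import *
import json
c={k:np.array(v) for k,v in json.load(open('w5.json')).items()}
P=onz(c,[[263,102],[443,152],[228,285],[270,326],[370,343]],.004,True)[:,:2]*1000;print(P.round(1))
f=lambda a,b:np.degrees(np.arctan2((b-a)[1],(b-a)[0]))
print(f(P[0],P[1]),f(P[2],P[0])-90,f(P[3],P[4]),np.linalg.norm(P[1]-P[0]))
for a in [f(P[0],P[1])]:
  a=np.radians(a);ex=np.array([np.cos(a),np.sin(a)]);ey=np.array([-ex[1],ex[0]])
  ctr=(P[0]+P[1])/2-60*ey;print('ctr',ctr, 'rear',(P[3]-ctr)@ey,(P[4]-ctr)@ey)
  print('regrip',ctr+8*ey)
"
```

```text
[[ 551.   -44.8]
 [ 638.1  -60.3]
 [ 533.6 -141.6]
 [ 557.1 -168.2]
 [ 618.3 -178.4]]
-10.095060909192172 -10.226681780770463 -9.433897628196332 88.42092316406709
ctr [ 584.05511076 -111.59858211] rear -60.4728520767949 -59.75768869030071
regrip [ 585.45736562 -103.72243577]
```

Request:
drive_tool(increments=[{"tx": -8, "ty": 0, "tz": 0, "ax": 0, "ay": 0, "az": 0, "claw": 0}, {"tx": -16, "ty": 0, "tz": 0, "ax": 0, "ay": 0, "az": 0, "claw": 0.15}, {"tx": -16, "ty": 2, "tz": -10, "ax": 0.12, "ay": 0, "az": 0, "claw": 0.15}, {"tx": -16, "ty": 2, "tz": -20, "ax": 0.25, "ay": 0, "az": 0, "claw": 0.15}])

```text
clock: 9.02
position: [0.5823, -0.1015, 0.0185]
eef_rot: [0.458, 0.544, 0.45, -0.54]
contact_force: [-0.1, -0.2, -0.5]
grip_width: 0.0491
```

```bash
python3 -c "
from h import *
inc([.5858,-.1018,.005],-10.1)
im=viewer.read_camera('wrist');cv2.imwrite('pics/w6.png',im[:,:,::-1])
"
```

```text
t [13.5  3.4 -0.4] a [-0.0014  0.0031 -0.0122] | pos [ 0.5823 -0.1015  0.0185] yaw -10.18 F [-0.1 -0.2 -0.5] clk 9.03 w 0.0491
```

View pics/w6.png

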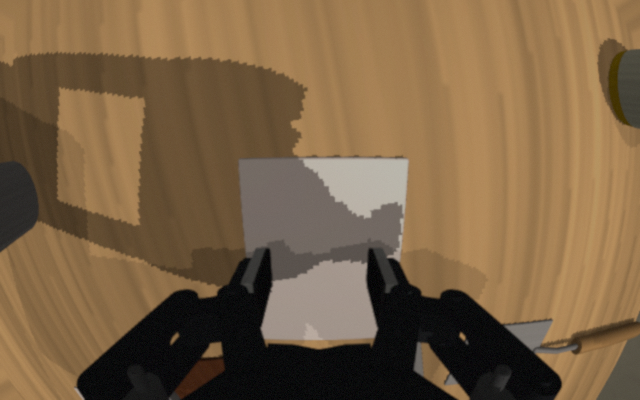

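Request:
drive_tool(increments=[{"tx": 5, "ty": 3.5, "tz": 0, "ax": 0, "ay": 0, "az": -0.012, "claw": 0.15}, {"tx": 10, "ty": 3.5, "tz": 0, "ax": 0, "ay": 0, "az": -0.012, "claw": 0.15}, {"tx": 13, "ty": 3.5, "tz": 0, "ax": 0, "ay": 0, "az": -0.012, "claw": 0.15}, {"tx": 14, "ty": 3.5, "tz": 0, "ax": 0, "ay": 0, "az": -0.012, "claw": 0.15}])

```text
clock: 9.57
position: [0.585, -0.101, 0.0036]
eef_rot: [-0.453, -0.542, -0.452, 0.544]
contact_force: [0.0, 0.3, -0.1]
grip_width: 0.0483
```

Request:
drive_tool(increments=[{"tx": 1, "ty": 0, "tz": 0, "ax": 0, "ay": 0, "az": 0, "claw": 0.15}, {"tx": 2, "ty": 0, "tz": 0, "ax": 0, "ay": 0, "az": 0, "claw": 0.15}, {"tx": 2.5, "ty": 0, "tz": 0, "ax": 0, "ay": 0, "az": 0, "claw": 0.15}])

```text
clock: 9.95
position: [0.5851, -0.101, 0.0012]
eef_rot: [-0.453, -0.542, -0.452, 0.544]
contact_force: [-1.2, 0.9, 2.3]
grip_width: 0.049
```

Request:
drive_tool(increments=[{"tx": 0.5, "ty": 0, "tz": 0, "ax": 0, "ay": 0, "az": 0, "claw": 0.15}, {"tx": 1, "ty": 0, "tz": 0, "ax": 0, "ay": 0, "az": 0, "claw": 0.15}])

```text
clock: 10.2
position: [0.5857, -0.1012, 0.0012]
eef_rot: [-0.453, -0.543, -0.452, 0.544]
contact_force: [-1.9, 0.1, 9.1]
grip_width: 0.0491
```

```bash
python3 -c "
from h import *
inc([.5509,.0951,.0012],-11.2)
"
```

```text
t [  -0.5  -69.7 -186.8] a [0.0138 0.0024 0.0002] | pos [ 0.5857 -0.1012  0.0012] yaw -10.41 F [-1.9  0.1  9.1] clk 10.2 w 0.0491
```

Request:
drive_tool(increments=[{"tx": 2, "ty": -1.5, "tz": -4, "ax": 0, "ay": 0, "az": 0, "claw": 0.15}, {"tx": 2, "ty": -4.5, "tz": -12, "ax": 0, "ay": 0, "az": 0, "claw": 0.15}, {"tx": 2, "ty": -8, "tz": -21, "ax": 0, "ay": 0, "az": 0, "claw": 0.15}, {"tx": 2, "ty": -11.5, "tz": -31, "ax": 0.005, "ay": 0, "az": 0, "claw": 0.15}, {"tx": 2, "ty": -15, "tz": -40, "ax": 0.005, "ay": 0, "az": 0, "claw": 0.15}])

```text
clock: 10.82
position: [0.5805, -0.0601, 0.0012]
eef_rot: [0.453, 0.544, 0.449, -0.544]
contact_force: [0.5, -2.9, 9.0]
grip_width: 0.0493
```

Request:
drive_tool(increments=[{"tx": 2, "ty": -3.7, "tz": -10, "ax": 0, "ay": 0, "az": 0, "claw": 0.15}, {"tx": 2, "ty": -7.5, "tz": -20, "ax": 0, "ay": 0, "az": 0, "claw": 0.15}, {"tx": 2, "ty": -11, "tz": -30, "ax": 0, "ay": 0, "az": 0, "claw": 0.15}, {"tx": 2, "ty": -15, "tz": -40, "ax": 0.005, "ay": 0, "az": 0, "claw": 0.15}, {"tx": 2, "ty": -18, "tz": -48, "ax": 0.005, "ay": 0, "az": 0, "claw": 0.15}])

```text
clock: 11.45
position: [0.5744, -0.0104, 0.0014]
eef_rot: [0.454, 0.547, 0.446, -0.544]
contact_force: [0.7, -2.9, 11.5]
grip_width: 0.0489
```

```bash
cat > bp.py <<'E'
import sys
from h import *
inc([.5509,.0951,.0012],-11.2)
c=viewer.calibration('wrist');im=viewer.read_camera('wrist');cv2.imwrite(sys.argv[1],im[:,:,::-1])
import json;json.dump({k:np.array(v).tolist() for k,v in c.items()},open('wl.json','w'))
E
python3 bp.py pics/w7.png
```

```text
t [ -0.7 -43.1 -99.1] a [ 0.0042  0.0047 -0.0105] | pos [ 0.5744 -0.0104  0.0014] yaw -10.96 F [ 0.7 -2.9 11.5] clk 11.45 w 0.0489
```

View pics/w7.png

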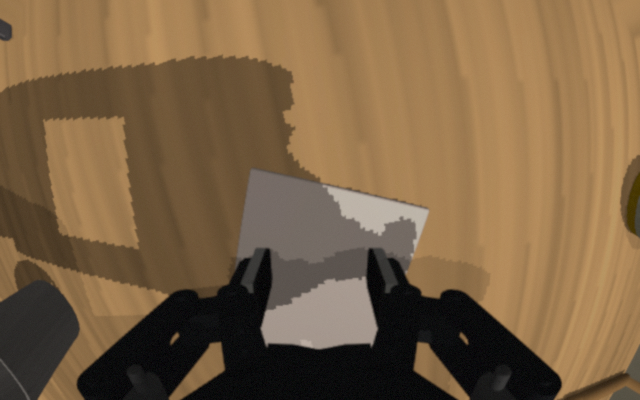

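```bash
cat > bq.py <<'E'
import sys,json
from h import *
c={k:np.array(v) for k,v in json.load(open('wl.json')).items()}
fl=eval(sys.argv[1])
P=onz(c,fl,.004,True)[:,:2]*1000
d=P[1]-P[0];a=np.arctan2(d[1],d[0]);ex=np.array([np.cos(a),np.sin(a)]);ey=np.array([-ex[1],ex[0]])
ctr=(P[0]+P[1])/2-60*ey;print('w',np.linalg.norm(d),'yaw',np.degrees(a),'ctr',ctr,'tcp in board',ex@(observe()['position'][:2]*1000-ctr),ey@(observe()['position'][:2]*1000-ctr))
o=np.array([580.5,245.2]);ja=np.radians(-11.16);jx=np.array([np.cos(ja),np.sin(ja)]);jy=np.array([-jx[1],jx[0]])
print('board in jig',jx@(ctr-o),jy@(ctr-o),'yaw',np.degrees(a-ja));print('regrip +10',ctr+10*ey)
E
python3 bq.py "[[251,169],[428,209]]"; python3 -c "
from h import *
print(observe()['moment'])"
```

```text
w 88.72634687234586 yaw -24.04616931240285 ctr [568.95397527 -29.88957372] tcp in board -3.566203135789109 20.824559965134927
board in jig 41.91574528351053 -272.12249916716246 yaw -12.88616931240285
regrip +10 [573.02870179 -20.75739962]
[ 0.01507157  0.18475335 -0.00359736]
```

```bash
python3 -c "
from h import *
inc([.573,-.021,.0135],-24)
"
```

```text
t [-12.1   1.2  11.6] a [ 0.228   0.003  -0.0106] | pos [ 0.5742 -0.0094  0.0014] yaw -10.94 F [ 0.3 -0.4 11.4] clk 11.5 w 0.049
```

Request:
drive_tool(increments=[{"tx": -6, "ty": 0, "tz": 0, "ax": 0, "ay": 0, "az": 0, "claw": 0.15}, {"tx": -12, "ty": 0, "tz": 2, "ax": 0.05, "ay": 0, "az": -0.01, "claw": 0.2}, {"tx": -12, "ty": 1, "tz": 8, "ax": 0.15, "ay": 0, "az": -0.01, "claw": 0.2}, {"tx": -12, "ty": 1, "tz": 12, "ax": 0.23, "ay": 0, "az": -0.01, "claw": 0.2}, {"tx": -10, "ty": 1, "tz": 12, "ax": 0.23, "ay": 0, "az": -0.01, "claw": 0.2}])

```text
clock: 12.12
position: [0.5728, -0.0216, 0.0115]
eef_rot: [-0.385, -0.593, -0.384, 0.594]
contact_force: [-0.0, 0.7, -0.7]
grip_width: 0.0515
```

```bash
python3 -c "
from h import *
inc([.573,-.021,.0025],-24)
"
```

```text
t [ 9.  -0.1 -0.7] a [-0.0019  0.0029 -0.0011] | pos [ 0.5728 -0.0216  0.0115] yaw -24.11 F [-0.   0.7 -0.7] clk 12.12 w 0.0515
```

Request:
drive_tool(increments=[{"tx": 4, "ty": 0, "tz": 0, "ax": 0, "ay": 0, "az": 0, "claw": 0.2}, {"tx": 7.5, "ty": 0, "tz": 0, "ax": 0, "ay": 0, "az": 0, "claw": 0.2}, {"tx": 9, "ty": 0, "tz": 0, "ax": 0, "ay": 0, "az": 0, "claw": 0.2}, {"tx": 10, "ty": 0, "tz": 0, "ax": 0, "ay": 0, "az": 0, "claw": 0.2}, {"tx": 10.5, "ty": 0, "tz": 0, "ax": 0, "ay": 0, "az": 0, "claw": 0.2}])

```text
clock: 12.75
position: [0.5728, -0.0216, 0.0009]
eef_rot: [-0.385, -0.593, -0.384, 0.594]
contact_force: [-0.2, 0.9, 0.4]
grip_width: 0.0513
```

Request:
drive_tool(increments=[{"tx": 1, "ty": 0, "tz": 0, "ax": 0, "ay": 0, "az": -0.003, "claw": 0.2}, {"tx": 2, "ty": 0, "tz": 0, "ax": 0, "ay": 0, "az": -0.006, "claw": 0.2}])

```text
clock: 13.0
position: [0.5742, -0.0219, 0.0007]
eef_rot: [-0.384, -0.592, -0.385, 0.595]
contact_force: [-4.6, 0.8, 16.0]
grip_width: 0.0515
```

```bash
cat >> h.py <<'E'
def bal():
    s,R=pose(); print("tool F",(R.T@s["contact_force"]).round(2),"tool M",(R.T@s["moment"]).round(3))
E
python3 -c "
from h import *
bal();inc([.573,-.021,.0025],-24)
"
```

```text
tool F [-16.    -4.54   1.2 ] tool M [ 0.036 -0.108 -0.214]
t [-1.8 -1.5 -0.3] a [-0.0015  0.0025  0.0025] | pos [ 0.5742 -0.0219  0.0007] yaw -24.09 F [-4.6  0.8 16. ] clk 13.0 w 0.0515
```

```bash
python3 -c "
from h import *
inc([.5505,.0931,.0007],-11.16)
"
```

```text
t [ -0.  -68.6 -95.3] a [-0.2256  0.0022  0.0027] | pos [ 0.5742 -0.0219  0.0007] yaw -24.09 F [-4.6  0.8 16. ] clk 13.0 w 0.0515
```

Request:
drive_tool(increments=[{"tx": 2.2, "ty": -3, "tz": -4, "ax": -0.02, "ay": 0, "az": -0.004, "claw": 0.2}, {"tx": 2.2, "ty": -8, "tz": -11, "ax": -0.04, "ay": 0, "az": -0.006, "claw": 0.2}, {"tx": 2.2, "ty": -14, "tz": -19, "ax": -0.06, "ay": 0, "az": -0.008, "claw": 0.2}, {"tx": 2.2, "ty": -20, "tz": -27, "ax": -0.08, "ay": 0, "az": -0.008, "claw": 0.2}, {"tx": 2.2, "ty": -25, "tz": -34, "ax": -0.1, "ay": 0, "az": -0.008, "claw": 0.2}])

```text
clock: 13.62
position: [0.5681, 0.0186, 0.0009]
eef_rot: [-0.413, -0.572, -0.415, 0.575]
contact_force: [0.0, -1.6, 10.0]
grip_width: 0.0514
```

```bash
python3 -c "
from h import *
bal()"
python3 bp.py pics/w8.png
```

```text
tool F [-9.98  0.49  1.49] tool M [ 0.042 -0.326  0.467]
t [ -0.2 -40.4 -67.2] a [-0.1241  0.0013  0.0046] | pos [0.5681 0.0186 0.0009] yaw -18.31 F [ 0.  -1.6 10. ] clk 13.62 w 0.0514
```

View pics/w8.png

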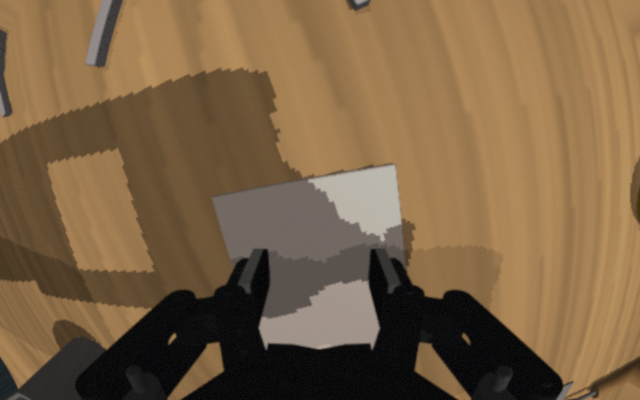

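```bash
python3 bq.py "[[213,197],[395,165]]"
```

```text
w 88.95808385254081 yaw -8.215270277418671 ctr [565.73710717   1.99705938] tcp in board -0.35751433118093023 17.674426535375417
board in jig 32.5880656195177 -241.46144890899885 yaw 2.94472972258133
regrip +10 [567.16603437  11.89444121]
```

```bash
python3 -c "
from h import *
ja=np.radians(-11.16);jx=np.array([np.cos(ja),np.sin(ja),0]);jy=np.array([-jx[1],jx[0],0])
inc(observe()['position']+jx*-.0326+jy*.078,-18.3)
"
```

```text
t [  0.1 -42.  -73.4] a [0.001  0.0012 0.0048] | pos [0.5679 0.0195 0.0009] yaw -18.24 F [-0.1  1.2  9. ] clk 13.68 w 0.051
```

Request:
drive_tool(increments=[{"tx": 2.8, "ty": -2, "tz": -4, "ax": 0, "ay": 0, "az": 0.005, "claw": 0.2}, {"tx": 2.8, "ty": -7, "tz": -12, "ax": 0, "ay": 0, "az": 0.005, "claw": 0.2}, {"tx": 2.8, "ty": -12, "tz": -21, "ax": 0, "ay": 0, "az": 0.005, "claw": 0.2}, {"tx": 2.8, "ty": -17, "tz": -30, "ax": 0.01, "ay": 0, "az": 0.005, "claw": 0.2}, {"tx": 2.8, "ty": -22, "tz": -38, "ax": 0.02, "ay": 0, "az": 0.005, "claw": 0.2}])

```text
clock: 14.3
position: [0.562, 0.062, 0.0009]
eef_rot: [0.411, 0.578, 0.407, -0.576]
contact_force: [-0.1, -3.8, 11.4]
grip_width: 0.0512
```

```bash
python3 -c "
from h import *
bal()"
python3 bp.py pics/w9.png
```

```text
tool F [-11.44   1.28   3.63] tool M [-0.033 -0.386 -0.065]
t [ -0.5 -21.5 -27.6] a [-0.143   0.001  -0.0063] | pos [0.562  0.062  0.0009] yaw -19.39 F [-0.1 -3.8 11.4] clk 14.3 w 0.0512
```

View pics/w9.png

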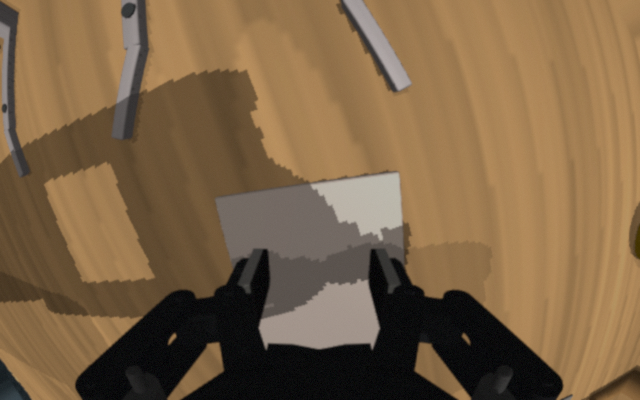

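```bash
python3 bq.py "[[216,198],[400,172]]"; python3 -c "
from h import *
inc(observe()['position'],-19)
c={k:np.array(v) for k,v in __import__('json').load(open('wl.json')).items()}
print(onz(c,[[119,138],[408,84]],.01,True))"
```

```text
w 89.51215178866937 yaw -11.318489458817808 ctr [558.7126076   43.26407606] tcp in board -0.953186067774305 19.945173150804308
board in jig 17.709186576572932 -202.33435831761838 yaw -0.1584894588178076
regrip +10 [560.6752334   53.06958981]
t [0. 0. 0.] a [-0.0069  0.0001 -0.0059] | pos [0.5617 0.063  0.0008] yaw -19.4 F [ 1.1  0.1 11.8] clk 14.35 w 0.0512
[[0.4911344  0.15871959 0.01      ]
 [0.62849034 0.13172685 0.01      ]]
```

```bash
python3 -c "
from h import *
ja=np.radians(-11.16);jx=np.array([np.cos(ja),np.sin(ja),0]);jy=np.array([-jx[1],jx[0],0])
inc(observe()['position']+jx*-.0187+jy*.039,-19.4)
"
```

```text
t [ -0.1 -24.1 -35.9] a [ 0.0001  0.0001 -0.0059] | pos [0.5617 0.063  0.0008] yaw -19.4 F [ 1.1  0.1 11.8] clk 14.35 w 0.0512
```

Request:
drive_tool(increments=[{"tx": 2.8, "ty": -3, "tz": -4, "ax": 0, "ay": 0, "az": -0.003, "claw": 0.2}, {"tx": 2.8, "ty": -9, "tz": -12, "ax": 0, "ay": 0, "az": -0.005, "claw": 0.2}, {"tx": 2.8, "ty": -15, "tz": -21, "ax": 0, "ay": 0, "az": -0.006, "claw": 0.2}, {"tx": 2.8, "ty": -21, "tz": -30, "ax": 0, "ay": 0, "az": -0.006, "claw": 0.2}, {"tx": 2.8, "ty": -24.5, "tz": -36, "ax": 0, "ay": 0, "az": -0.006, "claw": 0.2}])

```text
clock: 14.98
position: [0.5538, 0.1048, 0.0008]
eef_rot: [0.41, 0.579, 0.407, -0.575]
contact_force: [0.1, -4.4, 13.6]
grip_width: 0.0512
```

```bash
python3 -c "
from h import *
bal()"
python3 bp.py pics/w10.png
```

```text
tool F [-13.62   1.59   4.08] tool M [-0.061 -0.464 -0.087]
t [-0.4  0.5 10.1] a [-0.1426 -0.0006 -0.0062] | pos [0.5538 0.1048 0.0008] yaw -19.37 F [ 0.1 -4.4 13.6] clk 14.97 w 0.0512
```

View pics/w10.png

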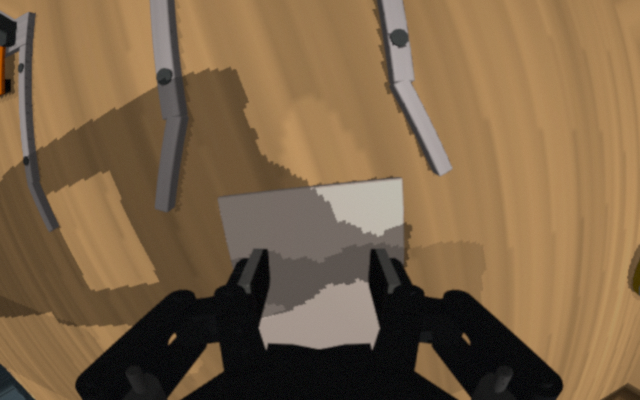

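```bash
python3 bq.py "[[219,198],[402,178]]"
```

```text
w 88.79434220761672 yaw -13.105655888975921 ctr [549.4968326   84.66301302] tcp in board -0.7037560297410916 21.243636484110056
board in jig 0.6549348826771233 -163.5019621793061 yaw -1.9456558889759197
regrip +10 [551.76430711  94.40254891]
```

```bash
python3 -c "
from h import *
inc([.5498,.0862,.013],-12.5)
"
```

```text
t [-12.2   2.9  19.5] a [-0.1198 -0.0011 -0.006 ] | pos [0.5536 0.1055 0.0008] yaw -19.36 F [ 0.1 -1.1 13. ] clk 15.03 w 0.0512
```

Request:
drive_tool(increments=[{"tx": -6, "ty": 0, "tz": 0, "ax": 0, "ay": 0, "az": 0, "claw": 0.2}, {"tx": -12, "ty": 0, "tz": 2, "ax": -0.04, "ay": 0, "az": -0.006, "claw": 0.15}, {"tx": -12, "ty": 2, "tz": 12, "ax": -0.08, "ay": 0, "az": -0.006, "claw": 0.15}, {"tx": -12, "ty": 3, "tz": 19, "ax": -0.12, "ay": 0, "az": -0.006, "claw": 0.15}, {"tx": -9, "ty": 3, "tz": 19, "ax": -0.12, "ay": 0, "az": -0.006, "claw": 0.15}])

```text
clock: 15.65
position: [0.5503, 0.0862, 0.01]
eef_rot: [0.442, 0.552, 0.442, -0.551]
contact_force: [1.7, -0.6, -1.1]
grip_width: 0.0492
```

Request:
drive_tool(increments=[{"tx": 3, "ty": 0, "tz": 0, "ax": 0, "ay": 0, "az": 0, "claw": 0.15}, {"tx": 6, "ty": 0, "tz": 0, "ax": 0, "ay": 0, "az": 0, "claw": 0.15}, {"tx": 7.5, "ty": 0, "tz": 0, "ax": 0, "ay": 0, "az": 0, "claw": 0.15}])

```text
clock: 16.02
position: [0.55, 0.0864, 0.0021]
eef_rot: [0.442, 0.552, 0.443, -0.551]
contact_force: [-0.2, 0.1, -0.0]
grip_width: 0.0491
```

```bash
python3 -c "
from h import *
bal();inc([.5498,.0862,.001],-12.5)"
```

```text
tool F [ 0.04 -0.2  -0.02] tool M [-0.011 -0.016  0.001]
t [ 1.1 -0.2  0.3] a [-0.0008 -0.0011  0.0001] | pos [0.55   0.0864 0.0021] yaw -12.55 F [-0.2  0.1 -0. ] clk 16.02 w 0.0491
```

Request:
drive_tool(increments=[{"tx": 0.8, "ty": 0, "tz": 0, "ax": 0, "ay": 0, "az": 0, "claw": 0.15}, {"tx": 1.4, "ty": 0, "tz": 0, "ax": 0, "ay": 0, "az": 0, "claw": 0.15}, {"tx": 2.2, "ty": 0, "tz": 0, "ax": 0, "ay": 0, "az": 0, "claw": 0.15}])

```text
clock: 16.4
position: [0.5508, 0.0865, 0.0011]
eef_rot: [0.442, 0.552, 0.442, -0.551]
contact_force: [-3.1, 0.5, 14.1]
grip_width: 0.0489
```

```bash
python3 -c "
from h import *
bal()
ja=np.radians(-11.16);jx=np.array([np.cos(ja),np.sin(ja),0]);jy=np.array([-jx[1],jx[0],0])
inc(observe()['position']+jx*-.0007+jy*.1,-11.16)"
```

```text
tool F [-14.07  -3.15   0.21] tool M [-0.007 -0.113 -0.79 ]
t [   0.1   -3.1 -100. ] a [-0.0241 -0.0014 -0.0011] | pos [0.5508 0.0865 0.0011] yaw -12.54 F [-3.1  0.5 14.1] clk 16.4 w 0.0489
```

Request:
drive_tool(increments=[{"tx": 2.6, "ty": -1, "tz": -4, "ax": -0.01, "ay": 0, "az": -0.003, "claw": 0.15}, {"tx": 2.6, "ty": -1.5, "tz": -11, "ax": -0.02, "ay": 0, "az": -0.004, "claw": 0.15}, {"tx": 2.6, "ty": -2, "tz": -20, "ax": -0.025, "ay": 0, "az": -0.005, "claw": 0.15}, {"tx": 2.6, "ty": -2.2, "tz": -30, "ax": -0.025, "ay": 0, "az": -0.005, "claw": 0.15}, {"tx": 2.6, "ty": -2.5, "tz": -40, "ax": -0.025, "ay": 0, "az": -0.005, "claw": 0.15}])

```text
clock: 17.02
position: [0.5593, 0.1255, 0.0011]
eef_rot: [0.449, 0.546, 0.449, -0.546]
contact_force: [-3.6, -5.7, 16.8]
grip_width: 0.0492
```

```bash
python3 -c "
from h import *
bal()"
python3 bp.py pics/w11.png
```

```text
tool F [-16.82  -2.46   6.23] tool M [-0.024 -1.101 -0.485]
t [-0.1 -2.4 31.4] a [ 0.002  -0.0006 -0.0001] | pos [0.5593 0.1255 0.0011] yaw -11.08 F [-3.6 -5.7 16.8] clk 17.02 w 0.0492
```

View pics/w11.png

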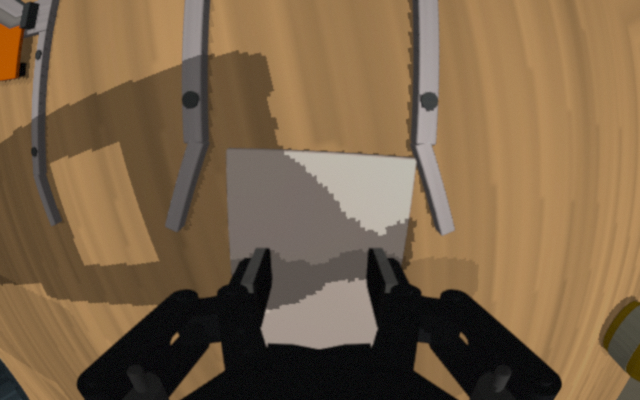

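```bash
python3 bq.py "[[227,150],[415,159]]"; python3 -c "
from h import *
c={k:np.array(v) for k,v in __import__('json').load(open('wl.json')).items()}
P=onz(c,[[208,145],[413,148]],.01,True);print(P)
o=np.array([.5805,.2452]);ja=np.radians(-11.16);jx=np.array([np.cos(ja),np.sin(ja)]);jy=np.array([-jx[1],jx[0]])
print([((p[:2]-o)@jx,(p[:2]-o)@jy) for p in P])"
```

```text
w 88.61727658691721 yaw -13.837566825392507 ctr [557.30905532 121.28904418] tcp in board 0.7230039039782138 5.650212909220575
board in jig 1.230483673747491 -126.05645877116929 yaw -2.6775668253925065
regrip +10 [559.70075677 130.99882091]
[[0.52220497 0.1948455  0.01      ]
 [0.61268129 0.17535953 0.01      ]]
[(np.float64(-0.047446611844100185), np.float64(-0.060685292970599804)), (np.float64(0.04509033956541438), np.float64(-0.062291149926728004))]
```

Request:
drive_tool(increments=[{"tx": 2.6, "ty": -2, "tz": -2, "ax": -0.02, "ay": 0, "az": -0.005, "claw": 0.15}, {"tx": 2.6, "ty": -3, "tz": -6, "ax": -0.04, "ay": 0, "az": -0.008, "claw": 0.15}, {"tx": 2.6, "ty": -3.5, "tz": -11, "ax": -0.06, "ay": 0, "az": -0.008, "claw": 0.15}, {"tx": 2.6, "ty": -3.5, "tz": -16, "ax": -0.06, "ay": 0, "az": -0.008, "claw": 0.15}, {"tx": 2.6, "ty": -3.5, "tz": -22, "ax": -0.06, "ay": 0, "az": -0.008, "claw": 0.15}])

```text
clock: 17.7
position: [0.5632, 0.1485, 0.0011]
eef_rot: [0.465, 0.532, 0.467, -0.532]
contact_force: [-0.3, -2.1, 12.5]
grip_width: 0.0491
```

```bash
python3 -c "
from h import *
bal()"
python3 bp.py pics/w12.png
```

```text
tool F [-12.5   -0.05   2.12] tool M [ 0.098 -0.516  0.214]
t [-0.1 -5.1 54.6] a [ 0.0623 -0.0017  0.0019] | pos [0.5632 0.1485 0.0011] yaw -7.63 F [-0.3 -2.1 12.5] clk 17.7 w 0.0491
```

View pics/w12.png

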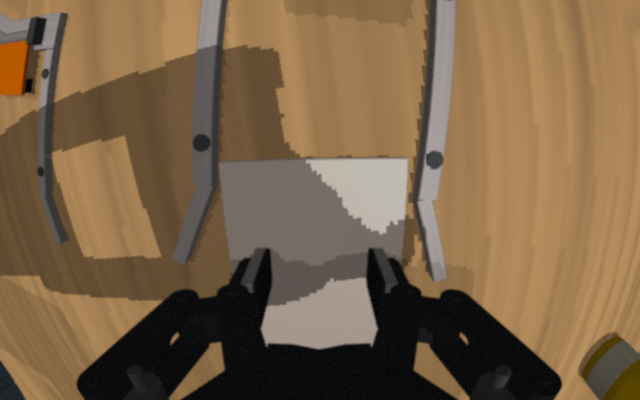

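```bash
python3 bq.py "[[219,162],[408,159]]"; python3 -c "
from h import *
ja=np.radians(-11.16);jx=np.array([np.cos(ja),np.sin(ja),0]);jy=np.array([-jx[1],jx[0],0])
inc(observe()['position']+jy*.1,-11.16)"
```

```text
w 89.46440361673467 yaw -6.808677598318365 ctr [560.7554501  141.32007108] tcp in board 1.5342485626038693 8.143079314949023
board in jig 0.7347143069953066 -105.73716034962794 yaw 4.351322401681635
regrip +10 [561.94099364 151.24954672]
t [  0.2   6.2 -99.8] a [ 0.0617 -0.0022  0.0018] | pos [0.5632 0.1492 0.0011] yaw -7.62 F [ 0.7 -1.3 12.2] clk 17.75 w 0.0491
```

Request:
drive_tool(increments=[{"tx": 2.6, "ty": 0, "tz": -2, "ax": 0.025, "ay": 0, "az": 0.003, "claw": 0.15}, {"tx": 2.6, "ty": 0.5, "tz": -5, "ax": 0.05, "ay": 0, "az": 0.004, "claw": 0.15}, {"tx": 2.6, "ty": 1, "tz": -10, "ax": 0.065, "ay": 0, "az": 0.004, "claw": 0.15}, {"tx": 2.6, "ty": 1.3, "tz": -15, "ax": 0.065, "ay": 0, "az": 0.004, "claw": 0.15}, {"tx": 2.6, "ty": 1.6, "tz": -21, "ax": 0.065, "ay": 0, "az": 0.004, "claw": 0.15}])

```text
clock: 18.38
position: [0.5686, 0.1693, 0.0011]
eef_rot: [0.449, 0.548, 0.448, -0.546]
contact_force: [-6.0, -4.4, 18.8]
grip_width: 0.049
```

```bash
python3 -c "
from h import *
bal()"
python3 bp.py pics/w13.png
```

```text
tool F [-18.83  -4.96   5.46] tool M [-0.163 -0.824 -1.34 ]
t [-0.2 -2.8 76.3] a [-0.0022 -0.0013 -0.0035] | pos [0.5686 0.1693 0.0011] yaw -11.32 F [-6.  -4.4 18.8] clk 18.38 w 0.049
```

View pics/w13.png

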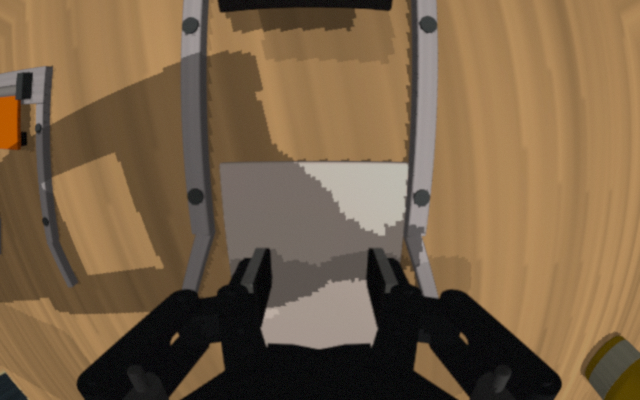

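Request:
drive_tool(increments=[{"tx": 2.4, "ty": -1, "tz": -4, "ax": 0, "ay": 0, "az": -0.003, "claw": 0.15}, {"tx": 2.4, "ty": -1.5, "tz": -11, "ax": 0, "ay": 0, "az": -0.003, "claw": 0.15}, {"tx": 2.4, "ty": -2, "tz": -19, "ax": 0, "ay": 0, "az": -0.003, "claw": 0.15}, {"tx": 2.4, "ty": -2, "tz": -27, "ax": 0, "ay": 0, "az": -0.003, "claw": 0.15}, {"tx": 2.4, "ty": -2, "tz": -35, "ax": 0, "ay": 0, "az": -0.003, "claw": 0.15}])

```text
clock: 19.05
position: [0.5757, 0.2049, 0.0012]
eef_rot: [0.449, 0.548, 0.448, -0.545]
contact_force: [-1.4, -3.1, 13.8]
grip_width: 0.0491
```

```bash
python3 -c "
from h import *
bal()"
python3 bp.py pics/w14.png
```

```text
tool F [-13.82  -0.7    3.27] tool M [-0.075 -0.548 -0.491]
t [ -0.3  -2.8 112.5] a [-0.0019 -0.0025 -0.0043] | pos [0.5757 0.2049 0.0012] yaw -11.31 F [-1.4 -3.1 13.8] clk 19.05 w 0.0491
```

View pics/w14.png

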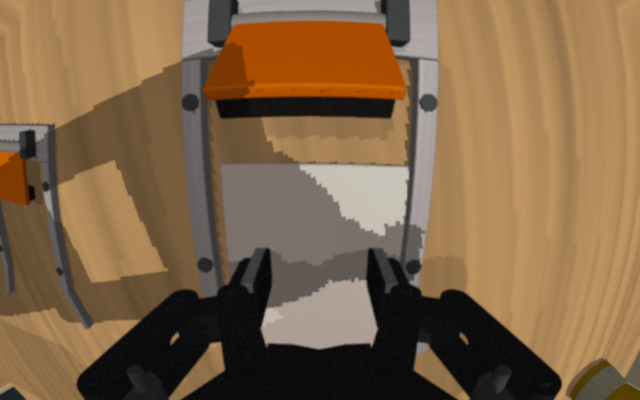

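```bash
python3 bq.py "[[222,164],[408,166]]"; python3 -c "
from h import *
ja=np.radians(-11.16);jx=np.array([np.cos(ja),np.sin(ja),0]);jy=np.array([-jx[1],jx[0],0])
d=observe()['position']-[.5805,.2452,0];print('tcp jig',d@jx,d@jy)"
```

```text
w 88.25602891780908 yaw -12.059706217064244 ctr [571.70180442 195.863983  ] tcp in board 1.9452701114815039 10.633429542773472
board in jig 0.9171335966494171 -50.10598452109763 yaw -0.8997062170642438
regrip +10 [573.79111319 205.64328711]
tcp jig 0.0030291320176023683 -0.03950441094366854
```

Request:
drive_tool(increments=[{"tx": 2.5, "ty": -0.5, "tz": -5, "ax": 0, "ay": 0, "az": -0.004, "claw": 0.15}, {"tx": 2.5, "ty": -1, "tz": -13, "ax": 0, "ay": 0, "az": -0.004, "claw": 0.15}, {"tx": 2.5, "ty": -1, "tz": -22, "ax": 0, "ay": 0, "az": -0.004, "claw": 0.15}, {"tx": 2.5, "ty": -1, "tz": -31, "ax": 0, "ay": 0, "az": -0.004, "claw": 0.15}, {"tx": 2.5, "ty": -1, "tz": -39, "ax": 0, "ay": 0, "az": -0.004, "claw": 0.15}])

```text
clock: 19.73
position: [0.5841, 0.2445, 0.0012]
eef_rot: [0.449, 0.548, 0.448, -0.545]
contact_force: [-1.4, -2.8, 13.1]
grip_width: 0.0491
```

Request:
drive_tool(increments=[{"tx": 2.5, "ty": 0, "tz": -4, "ax": 0, "ay": 0, "az": -0.003, "claw": 0.15}, {"tx": 2.5, "ty": 0, "tz": -8, "ax": 0, "ay": 0, "az": -0.003, "claw": 0.15}, {"tx": 2.5, "ty": 0, "tz": -12, "ax": 0, "ay": 0, "az": -0.003, "claw": 0.15}])

```text
clock: 20.1
position: [0.5877, 0.256, 0.0012]
eef_rot: [0.449, 0.548, 0.449, -0.545]
contact_force: [-2.2, -3.8, 14.1]
grip_width: 0.0492
```

```bash
python3 -c "
from h import *
bal()"
python3 bp.py pics/w15.png;python3 -c "
from h import *
ja=np.radians(-11.16);jx=np.array([np.cos(ja),np.sin(ja),0]);jy=np.array([-jx[1],jx[0],0])
d=observe()['position']-[.5805,.2452,0];print('tcp jig',d@jx,d@jy)
im=viewer.read_camera('scene');cv2.imwrite('pics/s15.png',cv2.resize(im[200:370,310:490,::-1],None,fx=4,fy=3.5,interpolation=cv2.INTER_CUBIC))"
```

```text
tool F [-14.16  -1.35   4.07] tool M [-0.089 -0.971 -0.596]
t [ -0.6  -4.8 165. ] a [-0.0009 -0.0032 -0.0025] | pos [0.5877 0.256  0.0012] yaw -11.25 F [-2.2 -3.8 14.1] clk 20.1 w 0.0492
tcp jig 0.005166642023616128 0.012497341986761536
```

View pics/w15.png

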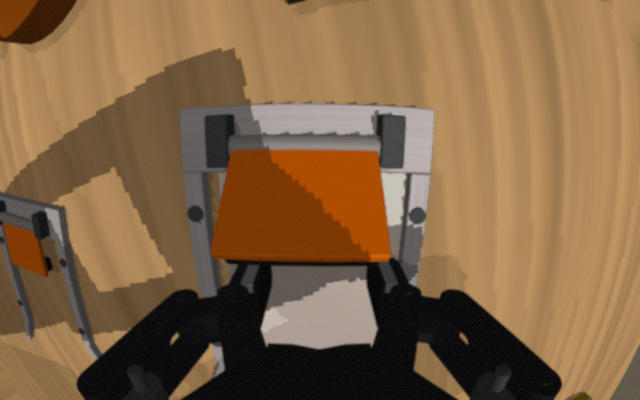

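View pics/s15.png

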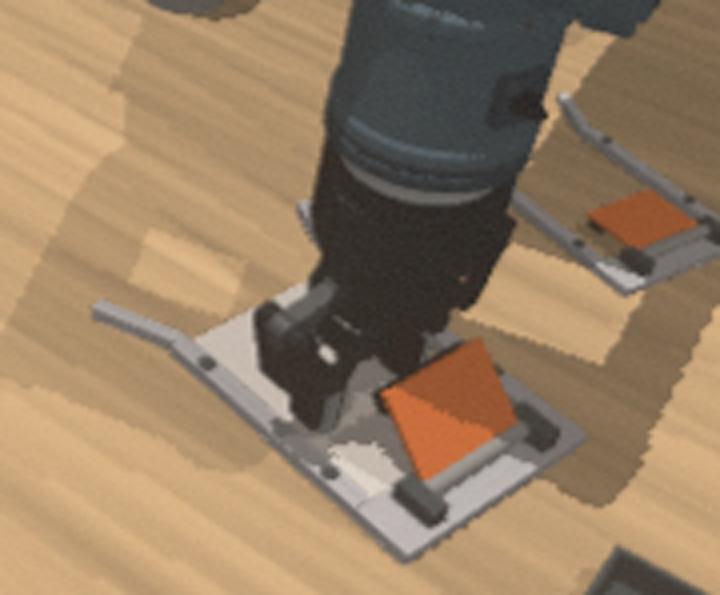

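Request:
drive_tool(increments=[{"tx": -5, "ty": 0, "tz": 0, "ax": 0, "ay": 0, "az": 0, "claw": 0.15}, {"tx": -11, "ty": 0, "tz": 5, "ax": 0, "ay": 0, "az": 0, "claw": 0.15}, {"tx": -11, "ty": -2, "tz": 25, "ax": 0, "ay": 0, "az": 0, "claw": 0.15}, {"tx": -11, "ty": -5, "tz": 40, "ax": 0, "ay": 0, "az": 0, "claw": 0.15}, {"tx": -8, "ty": -5, "tz": 43, "ax": 0, "ay": 0, "az": 0, "claw": 0.15}])

```text
clock: 20.82
position: [0.5739, 0.2136, 0.0086]
eef_rot: [0.448, 0.548, 0.448, -0.546]
contact_force: [-0.4, 0.6, -0.8]
grip_width: 0.0491
```

```bash
python3 bp.py pics/w16.png;python3 -c "
from h import *
ja=np.radians(-11.16);jx=np.array([np.cos(ja),np.sin(ja),0]);jy=np.array([-jx[1],jx[0],0])
d=observe()['position']-[.5805,.2452,0];print('tcp jig',d@jx,d@jy)"
```

```text
t [  6.9   0.8 120.7] a [-0.0027 -0.0036 -0.002 ] | pos [0.5739 0.2136 0.0086] yaw -11.35 F [-0.4  0.6 -0.8] clk 20.82 w 0.0491
tcp jig -0.00043797156279455613 -0.03213250269377753
```

View pics/w16.png

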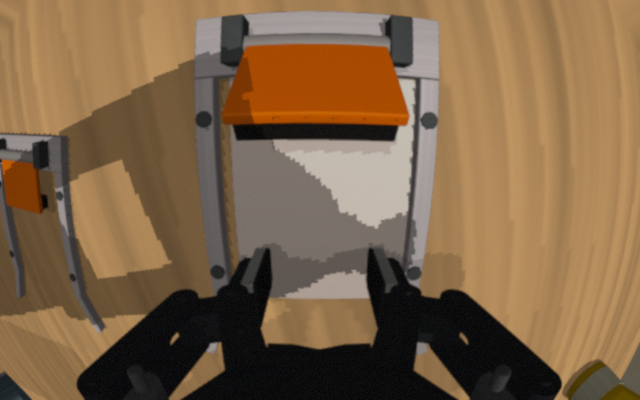

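Request:
drive_tool(increments=[{"tx": 4, "ty": 0, "tz": 0, "ax": 0, "ay": 0, "az": 0, "claw": 0.15}, {"tx": 6.5, "ty": 0, "tz": 0, "ax": 0, "ay": 0, "az": 0, "claw": 0.15}, {"tx": 7.5, "ty": 0, "tz": 0, "ax": 0, "ay": 0, "az": 0, "claw": 0.15}, {"tx": 8.5, "ty": 0, "tz": 0, "ax": 0, "ay": 0, "az": 0, "claw": 0.15}, {"tx": 9.5, "ty": 0, "tz": 0, "ax": 0, "ay": 0, "az": 0, "claw": 0.15}])

```text
clock: 21.5
position: [0.574, 0.214, 0.0011]
eef_rot: [0.448, 0.548, 0.449, -0.546]
contact_force: [-11.5, -4.6, 27.8]
grip_width: 0.0494
```

Request:
drive_tool(increments=[{"tx": 2.4, "ty": 0, "tz": -3, "ax": 0, "ay": 0, "az": 0, "claw": 0.15}, {"tx": 2.4, "ty": 0, "tz": -6, "ax": 0, "ay": 0, "az": 0, "claw": 0.15}, {"tx": 2.4, "ty": 0, "tz": -9, "ax": 0, "ay": 0, "az": 0, "claw": 0.15}])

```text
clock: 21.88
position: [0.5779, 0.2227, 0.0012]
eef_rot: [0.449, 0.548, 0.448, -0.545]
contact_force: [-1.2, -5.1, 14.3]
grip_width: 0.0487
```

```bash
python3 -c "
from h import *
bal();inc([.57,.21,0],-11.16)"
python3 bp.py pics/w17.png
```

```text
tool F [-14.31  -0.17   5.18] tool M [-0.16  -0.932 -0.502]
t [ 1.2 -5.3 14. ] a [-0.0012 -0.0024 -0.0046] | pos [0.5779 0.2227 0.0012] yaw -11.23 F [-1.2 -5.1 14.3] clk 21.88 w 0.0487
t [ -0.3  -1.6 130.4] a [-0.0005 -0.0024 -0.0046] | pos [0.5779 0.2227 0.0012] yaw -11.23 F [-1.2 -5.1 14.3] clk 21.88 w 0.0487
```

View pics/w17.png

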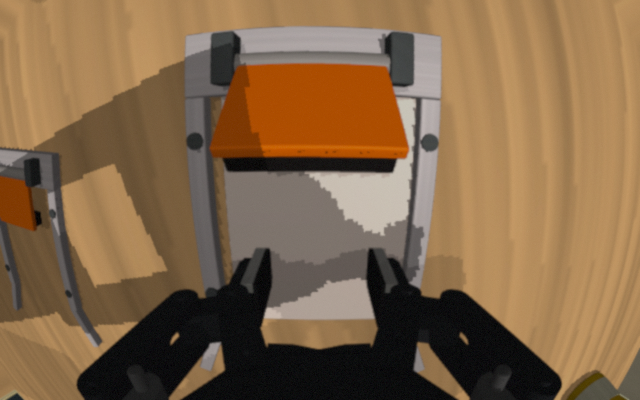

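```bash
cat > jq.py <<'E'
import sys,json
from h import *
c={k:np.array(v) for k,v in json.load(open('wl.json')).items()}
o=np.array([.5805,.2452]);ja=np.radians(-11.16);jx=np.array([np.cos(ja),np.sin(ja)]);jy=np.array([-jx[1],jx[0]])
for p in onz(c,eval(sys.argv[1]),float(sys.argv[2]),True): print(((p[:2]-o)@jx*1000).round(1),((p[:2]-o)@jy*1000).round(1))
E
python3 jq.py "[[275,320],[370,319]]" .004; python3 jq.py "[[187,97],[441,99]]" .01
python3 -c "
import cv2
im=cv2.imread('pics/w17.png');cv2.imwrite('pics/w17z.png',cv2.resize(im[60:200,170:450],None,fx=2.8,fy=2.8,interpolation=cv2.INTER_CUBIC))"
```

```text
-22.9 -61.0
31.6 -60.8
-57.3 61.1
57.5 59.6
```

View pics/w17z.png

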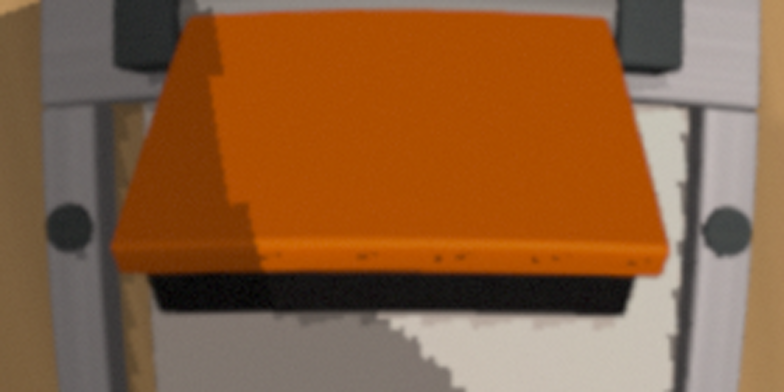

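Request:
drive_tool(increments=[{"tx": 3.2, "ty": 0, "tz": -2, "ax": 0, "ay": 0, "az": -0.003, "claw": 0.15}, {"tx": 3.6, "ty": 0, "tz": -6, "ax": 0, "ay": 0, "az": -0.003, "claw": 0.15}, {"tx": 3.6, "ty": 0, "tz": -10, "ax": 0, "ay": 0, "az": -0.003, "claw": 0.15}, {"tx": 3.6, "ty": 0, "tz": -13, "ax": 0, "ay": 0, "az": -0.003, "claw": 0.15}])

```text
clock: 22.42
position: [0.5836, 0.2355, 0.0012]
eef_rot: [0.45, 0.549, 0.448, -0.544]
contact_force: [-2.2, -6.3, 20.0]
grip_width: 0.049
```

```bash
python3 -c "
from h import *
bal()"
python3 bp.py pics/w18.png
```

```text
tool F [-20.02  -0.75   6.58] tool M [-0.229 -1.385 -0.559]
t [ -0.4  -4.9 144.1] a [ 0.0009 -0.0026 -0.0072] | pos [0.5836 0.2355 0.0012] yaw -11.15 F [-2.2 -6.3 20. ] clk 22.43 w 0.049
```

View pics/w18.png

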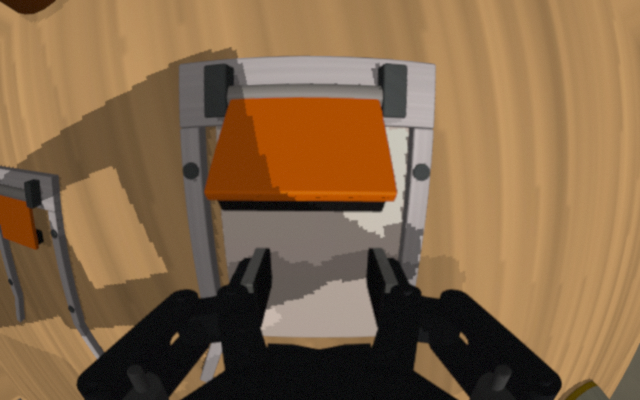

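```bash
python3 jq.py "[[275,337],[370,337]]" .004; python3 jq.py "[[181,126],[434,128]]" .01
```

```text
-20.7 -60.7
36.1 -61.4
-57.9 61.5
57.6 59.8
```

Request:
drive_tool(increments=[{"tx": -8, "ty": 0, "tz": 0, "ax": 0, "ay": 0, "az": 0, "claw": 0.15}, {"tx": -35, "ty": 0, "tz": 5, "ax": 0, "ay": 0, "az": -0.007, "claw": -1}, {"tx": -70, "ty": -2, "tz": 5, "ax": 0, "ay": 0, "az": -0.007, "claw": -1}, {"tx": -90, "ty": -5, "tz": -20, "ax": 0, "ay": 0, "az": -0.007, "claw": -1}, {"tx": -90, "ty": -5, "tz": -46, "ax": 0, "ay": 0, "az": -0.007, "claw": -1}])

```text
clock: 23.1
position: [0.5885, 0.283, 0.0939]
eef_rot: [0.449, 0.549, 0.449, -0.544]
contact_force: [0.1, -0.4, -0.5]
grip_width: -0.0001
```

Request:
drive_tool(increments=[{"tx": 0, "ty": 0, "tz": 0, "ax": 0, "ay": 0, "az": 0, "claw": -1}, {"tx": 0, "ty": 0, "tz": 0, "ax": 0, "ay": 0, "az": 0, "claw": -1}])

```text
clock: 23.35
position: [0.5881, 0.2829, 0.0936]
eef_rot: [0.449, 0.548, 0.449, -0.544]
contact_force: [-0.9, 0.4, 0.3]
grip_width: 0.0002
```

```bash
python3 -c "
from h import *
o=np.array([.5805,.2452,0]);ja=np.radians(-11.16);jx=np.array([np.cos(ja),np.sin(ja),0]);jy=np.array([-jx[1],jx[0],0])
d=observe()['position']-o;print('tcp jig',d@jx,d@jy)
inc(o+jy*.038+[0,0,.07],-11.16)
im=viewer.read_camera('scene');cv2.imwrite('pics/s19.png',cv2.resize(im[200:370,310:490,::-1],None,fx=4,fy=3.5,interpolation=cv2.INTER_CUBIC))"
```

```text
tcp jig 0.00020924358397227772 0.038453520384101436
t [23.6 -0.3  0.6] a [ 0.0006 -0.0045 -0.0035] | pos [0.5881 0.2829 0.0936] yaw -11.13 F [-0.9  0.4  0.3] clk 23.35 w 0.0002
```

View pics/s19.png

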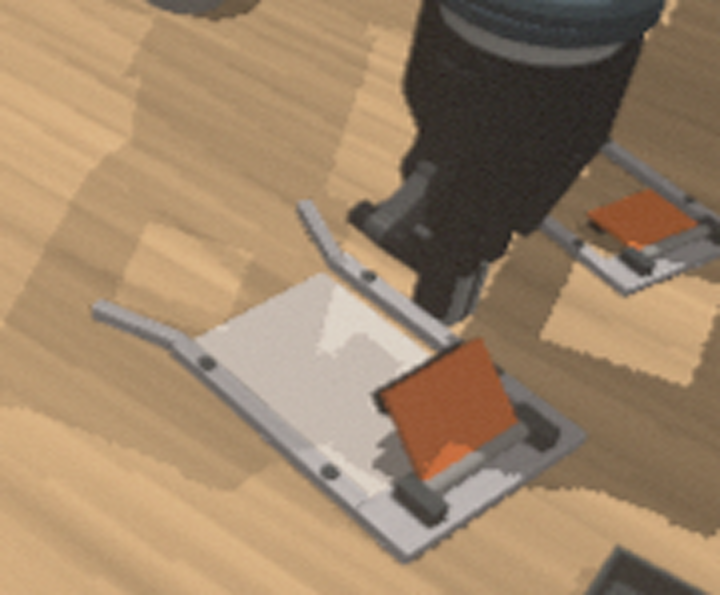

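Request:
drive_tool(increments=[{"tx": 12, "ty": 0, "tz": 0, "ax": 0, "ay": 0, "az": 0, "claw": -1}, {"tx": 22, "ty": 0, "tz": 0, "ax": 0, "ay": 0, "az": 0, "claw": -1}, {"tx": 28, "ty": 0, "tz": 0, "ax": 0, "ay": 0, "az": 0, "claw": -1}, {"tx": 33, "ty": 0, "tz": 0, "ax": 0, "ay": 0, "az": 0, "claw": -1}, {"tx": 38, "ty": 0, "tz": 0, "ax": 0, "ay": 0, "az": 0, "claw": -1}])

```text
clock: 24.02
position: [0.5883, 0.2826, 0.0551]
eef_rot: [0.449, 0.548, 0.449, -0.544]
contact_force: [-1.5, -3.8, 6.9]
grip_width: 0.0002
```

Request:
drive_tool(increments=[{"tx": 4, "ty": 0, "tz": 0, "ax": 0, "ay": 0, "az": 0, "claw": -1}, {"tx": 8, "ty": 0, "tz": 0, "ax": 0, "ay": 0, "az": 0, "claw": -1}, {"tx": 12, "ty": 0, "tz": 0, "ax": 0, "ay": 0, "az": 0, "claw": -1}, {"tx": 16, "ty": 0, "tz": 0, "ax": 0, "ay": 0, "az": 0, "claw": -1}, {"tx": 20, "ty": 0, "tz": 0, "ax": 0, "ay": 0, "az": 0, "claw": -1}])

```text
clock: 24.65
position: [0.5885, 0.2829, 0.0349]
eef_rot: [0.449, 0.548, 0.449, -0.544]
contact_force: [-0.2, -0.3, 3.4]
grip_width: 0.0001
```

Folding with about 3 N. Continue down to 18.5 mm.

Request:
drive_tool(increments=[{"tx": 4, "ty": 0, "tz": 0, "ax": 0, "ay": 0, "az": 0, "claw": -1}, {"tx": 8, "ty": 0, "tz": 0, "ax": 0, "ay": 0, "az": 0, "claw": -1}, {"tx": 11, "ty": 0, "tz": 0, "ax": 0, "ay": 0, "az": 0, "claw": -1}, {"tx": 13.5, "ty": 0, "tz": 0, "ax": 0, "ay": 0, "az": 0, "claw": -1}, {"tx": 15, "ty": 0, "tz": 0, "ax": 0, "ay": 0, "az": 0, "claw": -1}])

```text
clock: 25.28
position: [0.5883, 0.2829, 0.0196]
eef_rot: [0.449, 0.548, 0.449, -0.544]
contact_force: [0.4, -0.8, 2.9]
grip_width: 0.0
```

Request:
drive_tool(increments=[{"tx": 1, "ty": 0, "tz": 0, "ax": 0, "ay": 0, "az": 0, "claw": -1}, {"tx": 2, "ty": 0, "tz": 0, "ax": 0, "ay": 0, "az": 0, "claw": -1}])

```text
clock: 25.52
position: [0.5885, 0.2829, 0.0186]
eef_rot: [0.449, 0.548, 0.449, -0.544]
contact_force: [-4.2, -2.3, 13.6]
grip_width: 0.0003
```

Request:
drive_tool(increments=[{"tx": 1.5, "ty": 0, "tz": 0, "ax": 0, "ay": 0, "az": 0, "claw": -1}, {"tx": 2, "ty": 0, "tz": 0, "ax": 0, "ay": 0, "az": 0, "claw": -1}, {"tx": 2, "ty": 0, "tz": 0, "ax": 0, "ay": 0, "az": 0, "claw": -1}])

```text
clock: 25.9
position: [0.5887, 0.283, 0.0185]
eef_rot: [0.449, 0.548, 0.449, -0.544]
contact_force: [-5.9, -2.9, 14.9]
grip_width: 0.0002
```

Request:
drive_tool(increments=[{"tx": -5, "ty": 0, "tz": 0, "ax": 0, "ay": 0, "az": 0, "claw": -1}, {"tx": -40, "ty": 0, "tz": 0, "ax": 0, "ay": 0, "az": 0, "claw": -1}, {"tx": -90, "ty": 0, "tz": 30, "ax": 0, "ay": 0, "az": 0, "claw": -1}, {"tx": -140, "ty": 0, "tz": 80, "ax": 0, "ay": 0, "az": 0, "claw": -1}, {"tx": -180, "ty": 0, "tz": 130, "ax": 0, "ay": 0, "az": 0, "claw": -1}])

```text
clock: 26.52
position: [0.5642, 0.1615, 0.1935]
eef_rot: [0.45, 0.548, 0.449, -0.544]
contact_force: [-0.2, -0.5, -0.6]
grip_width: -0.0001
```

```bash
python3 bp.py pics/w20.png; python3 -c "
from h import *
im=viewer.read_camera('scene');cv2.imwrite('pics/s20f.png',im[:,:,::-1]);cv2.imwrite('pics/s20.png',cv2.resize(im[230:370,320:480,::-1],None,fx=4,fy=4,interpolation=cv2.INTER_CUBIC))
im=cv2.imread('pics/w20.png');cv2.imwrite('pics/w20z.png',cv2.resize(im[0:230,180:460],None,fx=2.6,fy=2.6,interpolation=cv2.INTER_CUBIC))"
```

```text
t [192.   -1.1  68.6] a [ 0.0022 -0.0047 -0.0045] | pos [0.5642 0.1615 0.1935] yaw -11.08 F [-0.2 -0.5 -0.6] clk 26.52 w -0.0001
```

View pics/s20.png

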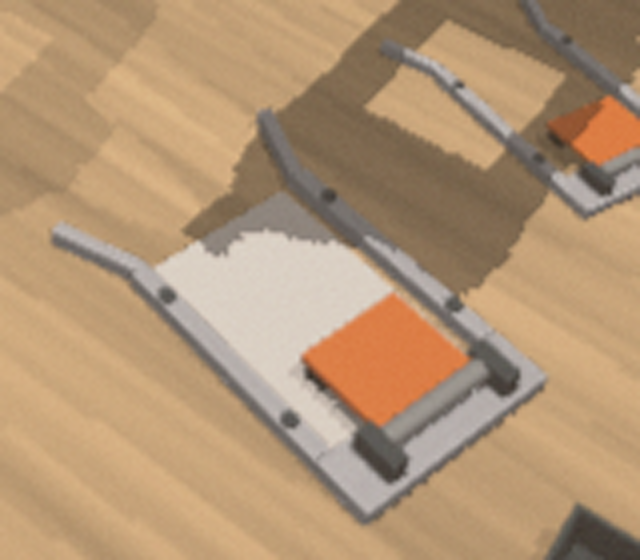

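View pics/w20z.png

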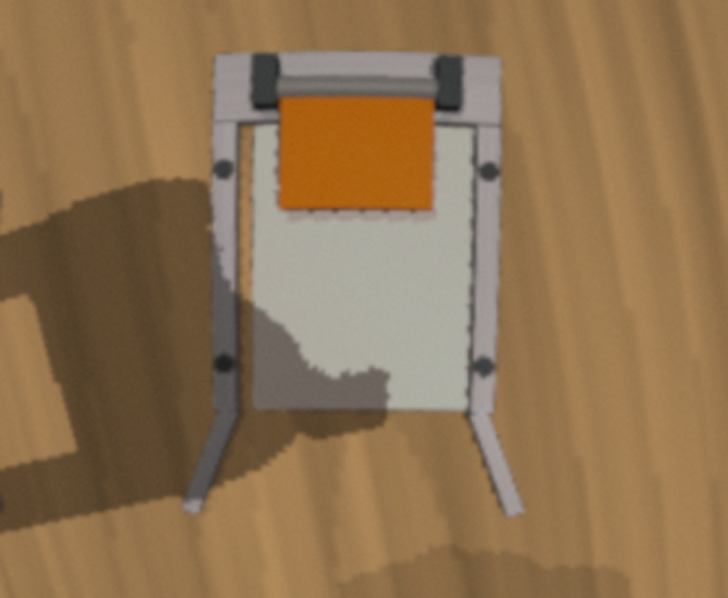

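View pics/s20f.png

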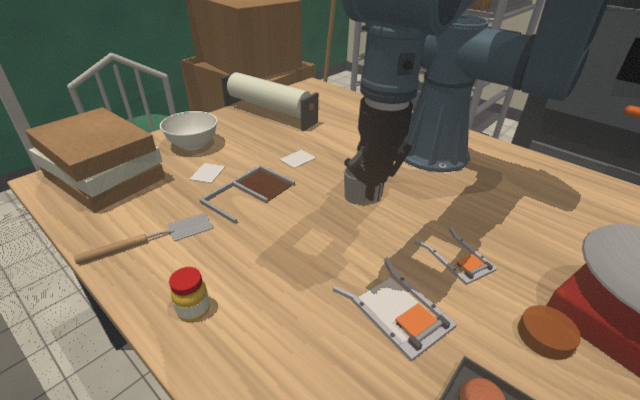

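```bash
python3 jq.py "[[278,157.5],[360,157.5]]" .004; python3 -c "
from h import *
s=observe();print(s['contact_force'],s['qd'].round(3))
print(order.sign_off())"
```

```text
-43.1 -60.2
46.3 -60.1
[ 0.55966516 -0.04070688  0.59812965] [ 0.052  0.073  0.015  0.039 -0.053  0.054]
the job is handed in; nothing more can be done
None
```

The white board is fully home in the larger jig and the orange flap is folded flat on it; I handed the job in at about 26.6 s.

- **How it went:** I dragged the board by pressing on its top with two spread fingertips. It swung round several times, so I lifted the tips and placed them again four times along the way. The steady press was about 10–20 N. One touch-down peaked at 28 N, the highest force I read and well under the 80 N that dents it.
- **Board:** On the last push the fingers slipped over the board and it did not move. In the last picture its rear edge is at y = −60.2 and −60.1 mm in the jig frame, against −60 nominal. It sits about 1.5 mm towards the jig's +x rail, inside the 3 mm of play.
- **Flap:** The force rose to about 15 N with the flap's upper face at 18.5 mm, as specified. The scene and wrist pictures show it still flat after I let go.
- **Other things:** The brown board is still in its bay, and the arm touched nothing at hand-in. No check failed or disagreed beyond about 1 mm of measuring scatter.

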